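# Brush the dye film out of a tilted beaker

### The arm

A 7-joint arm with a two-finger parallel gripper is mounted at the origin on the work surface. World frame = base frame: x ahead of the robot, y to its left, z up, the work surface at z = 0. Lengths are in mm, angles in rad, forces in N, time in s.
With the tool pointing down it reaches from about 400 to 875 mm from the base axis. Payload 4.4 kg.
Tool frame: the origin (TCP) lies at the very end of the fingers, on their centre line; the grasp point (between the pads) lies ctrl.grip_depth behind it (ctrl.grip_depth is the distance from the TCP to the grasp point, in mm); y points along the fingers, x is the direction in which the jaws open and shut, and the axes are right-handed (so a half turn about y gives the same grasp; the last joint's range is limited). The gripper opens to 85 mm and grips with 20 to 120 N. Pads are 22 mm wide; open, the fingers measure 114 mm over their backs; the gripper's body (76 mm by 85 mm) begins 54 mm behind the grasp point. The pads swing forward as they close: fully open they stand 13 mm farther back than shut.
Start: joints at [1.047, 0.628, 0.038, 1.517, -0.027, 0.996, -0.02], TCP at [287.312, -583.069, 231.313] pointing down, gripper open.
Joint ranges: [-3.06, 3.06], [-0.37, 2.12], [-1.25, 1.32], [0.18, 2.47], [-1.1, 4.24], [0.23, 1.98], [-2.94, 2.94]. Speed limits (rad/s): [2.57, 2.57, 3.14, 3.14, 3.14, 3.14, 3.14].

### API

Orientations are given as [roll, pitch, yaw] about the fixed x, y, z axes, in that order (R = Rz(yaw) Ry(pitch) Rx(roll)).
In Python, from cell import ctrl gives the robot as it stands.
- The arm moves only by the tool apply_moves, never from a script. Its argument "motion" is a list of rows, each a list of 5 numbers: the shift along the tool's x, y, z in cm, then the turn about the tool's y in rad, then the finger opening in cm, from 0 to 8.54. In form: [[tx, ty, tz, roll, hand], ...]. A call has 1 to 20 rows; each row is the pose to reach, as a shift and turn from the pose commanded when the call began, along the tool's axes at that moment; what a row does not reach only later rows make up. A row lasts 1/8 s, in which the tool goes at most 62.5 mm and 10.7 degrees, less where a joint would pass 70% of its speed; a pose out of reach is approached as far as the arm can. A call with a gripper value outside its range is refused whole. The fingers move at their own pace and stop on an object; the grip force is fixed at half the most. Time passes only in rows, so rows that repeat a pose let the fingers close. It gives the time, the measured TCP pose, the force and the opening at its end, in the units of the state.
- ctrl.read_state(): the state, without advancing time (a new reading comes with each control period).
- ctrl.get_image(name): name is "side" or "top" or "wrist"; returns a dict with "image" (420x560x3 uint8, red, green, blue), "vfov" (degrees; the focal length in pixels is half the picture's height over the tangent of half this angle, whatever the lens; pixels are square), "cx", "cy" (the principal point, pixels), "extrinsics" (4x4, takes a point from world to camera coordinates); the wrist camera has in their place "tool_from_camera" (4x4, takes a point from camera to tool coordinates, whose origin is the TCP and whose axes are the tool frame's). Camera axes: x right, y up, looking along -z (the intrinsics and any distortion apply to the point x, -y, -z); pixel columns grow to the right and rows downward; lengths in mm; the calibration is good to about 2 mm. A picture is of the moment at which its call begins: read the wrist's pose just before it. There is no depth.
- ctrl.finish_job(): hands the job in, once; it reports no verdict.
Trained networks look in a picture, given as the dict that the camera call returned (one of the last four; its "shot" number tells which), for a name from the list of things; names that differ only in an ending like _2 or _b are one class to them, and where a whole thing is asked for, a point or a joint stands for the part that bears it (a point fixed in the world has none). Each returns a list of dicts, best first, with "confidence" (0 to 1); they miss things now and then, are a little off and sometimes report something else, mostly with a low value. They report only what shows in the picture. A call takes as long as a camera call. They do not tell look-alikes from the thing itself.
- ctrl.search_frame(picture, query): "location" ([x, y, z] in mm, in world coordinates, good to about 4 mm: the middle of the surface that is visible of it).
- ctrl.mark_of(picture, query): "location" ([x, y, z] in mm, in world coordinates, good to about 4 mm: a listed point, or the origin of a listed thing).
The state is a dict: "clock": time; "qpos": joint angles; "qd": joint speeds; "tau": joint torques, N m; "eef_pos": TCP position; "tool_rot": TCP orientation; "force": force on the tool from outside, world axes, zero at the start; "torque": the same for the moment, N m; "width": finger opening in mm.
Only numpy, scipy, OpenCV 4.12 (cv2) and the standard library are available. Lean on these libraries where they do the work, as an engineer would, in place of code of your own. Each camera call takes 0.05 s, during which the arm holds its last target.

### The job

Take the long brush out of its pot and scrub the violet dye film off the lower wall inside the tilted glass beaker: three up-and-down strokes, each taking the bristle end from the beaker's floor to past half-way up the film, with the bristles pressed lightly on the film from bottom to top (2 to 4 newtons; the glass is thin and must not turn in its clamp). Then stand the brush back in its pot, bristles down, with the pot where it was, and leave the bottle, rack and dishes alone.

Things in the scene. Friction and masses are not known exactly. Their poses are not given: they have to be found in the camera images.
- brush: Long bottle brush, 205 mm, 0.1 kg, standing bristles down in the pot. Origin: centre of its bristle end (brush straight); z runs up to the handle. From the origin: bristle head 40 mm diameter, z 0 to 60 mm (end edges bevelled 5 mm); wire stem 6 mm thick to z 135; grey ferrule to z 140; blue square handle 26 x 26 mm, flat sides facing x and y, z 140 to 205 mm
- brush_tip (a point): Centre of the brush's bristle end, on the flexing stem; z towards the handle. The stem springs sideways about its top (z 135 mm of the brush), 40 N m/rad, so 2 to 4 N per mm at the bristle head; lengthways it is stiff
- pot: White ceramic brush pot with a blue band, loose on the bench: 68 mm outside, 60 mm inside diameter, 95 mm tall, floor 6 mm thick, 0.6 kg. Origin: centre of its underside, z up
- pot_floor (a point): Centre of the pot's inner floor, 6 mm above the bench, z up
- beaker: Low-form glass beaker, 90 mm outside and 84 mm inside diameter, 125 mm tall, floor 4 mm, clamped tilted 26 to 43 degrees from upright. Origin: on its axis, 75 mm above its outer bottom, 125 mm above the bench. z: along its axis out of the mouth; y: level; the mouth leans to its own -x side, roughly towards the robot. The stiff clamp turns about y only if forced with over 3 N m
- beaker_floor (a point): Centre of the beaker's inner floor; axes as beaker. The inside wall is 42 mm from the axis; a violet dye film covers its lower side (the -x side and 50 degrees either way) from the floor to 90 mm up
- beaker_rim (a point): Centre of the beaker's mouth, 121 mm from the inner floor; axes as beaker
- stand: Fixed laboratory stand that carries the beaker. Grey base plate 140 x 240 x 12 mm; upright steel rod 12 mm thick, 302 mm tall, at y +150 mm; boss head 40 mm on the rod, 125 mm up; clamp arm level from it to the jaws (107 mm across) round the beaker. Origin: on the bench straight below beaker's origin; beaker leans to -x
- reagent: Amber reagent jar with red cap, 68 mm diameter, 135 mm tall, a bystander. Origin: centre of its underside
- tube_rack: Green tube rack, 85 x 120 x 45 mm, a bystander. Origin: centre of its underside
- dishes: Stack of four clear dishes, 93 mm diameter, 59 mm tall, a bystander. Origin: centre of its underside
Not all that is in view belongs to the job. Of the things that look like the brush, the largest one is meant.

How it is judged:
By the outcome, as a careful person would: the job done as asked, in the order asked, and still so for the second after the job is handed in, with the robot touching nothing.
It also fails if it takes over 72 s, if anything falls off the work surface, if the arm or the gripper's body presses on something with over 40 N, if the wrist force passes 120 N, or if a joint passes its speed limit or range.

## Working session

There is one attempt and no reset: what is moved stays moved. The work goes in short steps, Python scripts to look and compute and a tool call to move; the robot and the scene stay as the last step left them, time stands still between calls to the robot, and variables do not carry over. Pictures are saved under pics/ and viewed, and the job is handed in when it is done.

Besides the shell and the picture viewer there is one more tool, called by a JSON object that holds its "name" and its "arguments". apply_moves: Moves the arm, as the interface text tells. Its arguments: {"type":"object","properties":{"motion":{"type":"array","items":{"type":"array","items":{"type":"number"}}}},"required":["motion"]}

```bash
ls; mkdir -p pics; python3 - <<'E'
from cell import ctrl
import cv2,numpy as np
s=ctrl.read_state();print({k:(np.round(v,3).tolist()) for k,v in s.items()},ctrl.grip_depth)
for n in ["side","top","wrist"]:
    p=ctrl.get_image(n);cv2.imwrite(f"pics/{n}0.png",p["image"][:,:,::-1])
    print(n,{k:np.round(v,3).tolist() for k,v in p.items() if k!="image"})
    for q in ["brush","brush_tip","pot","pot_floor","beaker","beaker_floor","beaker_rim","stand","reagent","tube_rack","dishes"]:
        print(q,[(np.round(d["location"]).tolist(),round(d["confidence"],2)) for d in ctrl.mark_of(p,q)])
E
```

```text
pics
{'clock': 0.0, 'qpos': [1.047, 0.629, 0.038, 1.518, -0.027, 0.996, -0.02], 'qd': [0.001, -0.0, -0.001, 0.002, 0.002, -0.001, -0.001], 'tau': [0.0, -56.341, 1.226, -19.345, 0.011, 0.01, -0.0], 'eef_pos': [287.044, -582.505, 230.401], 'tool_rot': [-1.571, 0.002, -1.113], 'force': [0.126, -0.261, -0.453], 'torque': [0.059, 0.052, -0.044], 'width': 85.192} 18.700000000000003
side {'vfov': 54.075, 'cx': 276.783, 'cy': 207.846, 'extrinsics': [[-0.969, -0.247, -0.012, 524.593], [0.13, -0.549, 0.825, -161.104], [-0.211, 0.798, 0.564, -1185.998], [0.0, 0.0, 0.0, 1.0]], 'shot': 1}
brush [([743.0, 221.0, -4.0], 0.8), ([658.0, 276.0, -3.0], 0.72), ([620.0, -161.0, 128.0], 0.67)]
brush_tip [([739.0, 219.0, -2.0], 0.67), ([660.0, 274.0, -2.0], 0.61)]
pot [([646.0, 178.0, -0.0], 0.56)]
pot_floor [([646.0, 183.0, 6.0], 0.93)]
beaker [([619.0, -161.0, 128.0], 0.94), ([645.0, 177.0, 1.0], 0.54)]
beaker_floor [([659.0, -151.0, 62.0], 0.8)]
beaker_rim [([595.0, -166.0, 163.0], 0.79)]
stand [([618.0, -156.0, 2.0], 0.7)]
reagent [([551.0, -436.0, -4.0], 0.71), ([658.0, -153.0, 62.0], 0.24)]
tube_rack
[... 616 characters left out ...]
, 124.0], 0.77)]
beaker_floor [([657.0, -157.0, 63.0], 0.68)]
beaker_rim [([589.0, -170.0, 170.0], 0.79), ([620.0, -162.0, 127.0], 0.32)]
stand [([617.0, -161.0, 1.0], 0.56), ([622.0, -158.0, 124.0], 0.32)]
reagent [([557.0, -437.0, -3.0], 0.61), ([644.0, 184.0, 8.0], 0.35)]
tube_rack [([380.0, -10.0, 4.0], 0.87)]
dishes [([555.0, 480.0, 2.0], 0.69), ([375.0, -8.0, 2.0], 0.49)]
wrist {'vfov': 71.662, 'cx': 278.483, 'cy': 204.507, 'tool_from_camera': [[1.0, 0.0, 0.0, 1.546], [-0.0, 0.289, -0.957, -142.169], [-0.0, 0.957, 0.289, 73.791], [0.0, 0.0, 0.0, 1.0]], 'shot': 3}
brush []
brush_tip []
pot []
pot_floor []
beaker []
beaker_floor []
beaker_rim []
stand []
reagent []
tube_rack []
dishes []
```

View pics/side0.png

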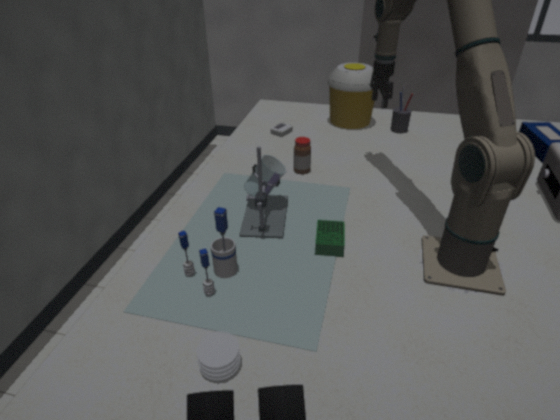

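View pics/top0.png

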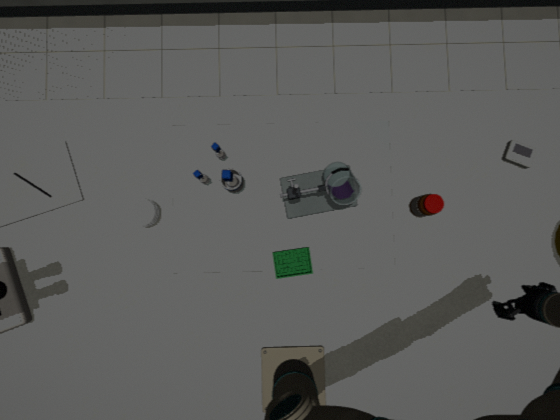

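View pics/wrist0.png

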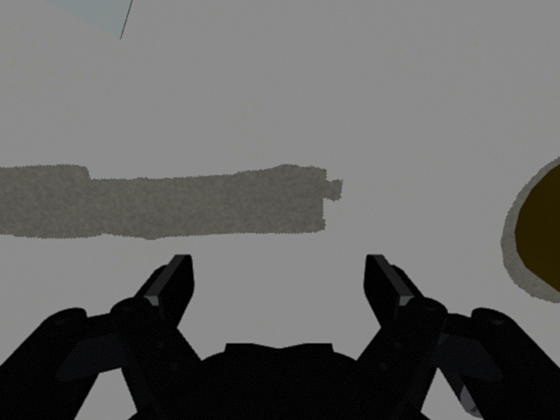

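```bash
python3 - <<'E'
import cv2
a=cv2.imread('pics/side0.png');b=cv2.imread('pics/top0.png')
g=lambda im:cv2.convertScaleAbs(im,alpha=2.0)
cv2.imwrite('pics/s_pot.png',cv2.resize(g(a[190:300,160:270]),None,fx=5,fy=5,interpolation=3))
cv2.imwrite('pics/s_bk.png',cv2.resize(g(a[140:240,220:320]),None,fx=5,fy=5,interpolation=3))
cv2.imwrite('pics/t_pot.png',cv2.resize(g(b[130:210,180:260]),None,fx=6,fy=6,interpolation=3))
cv2.imwrite('pics/t_bk.png',cv2.resize(g(b[150:220,270:370]),None,fx=6,fy=6,interpolation=3))
E
```

```text
(no output)
```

View pics/s_pot.png

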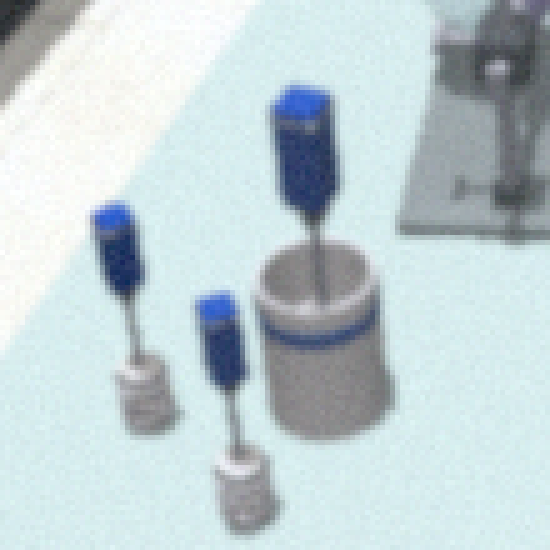

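View pics/t_pot.png

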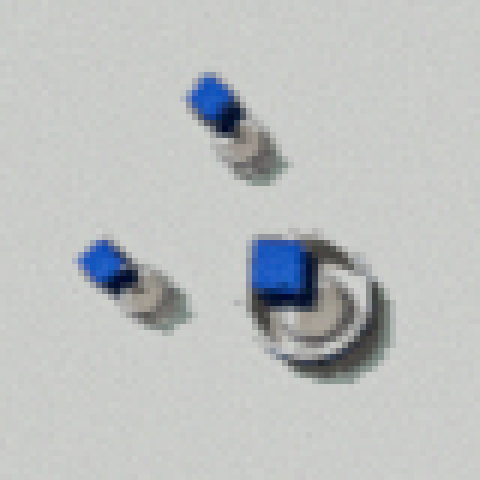

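View pics/s_bk.png

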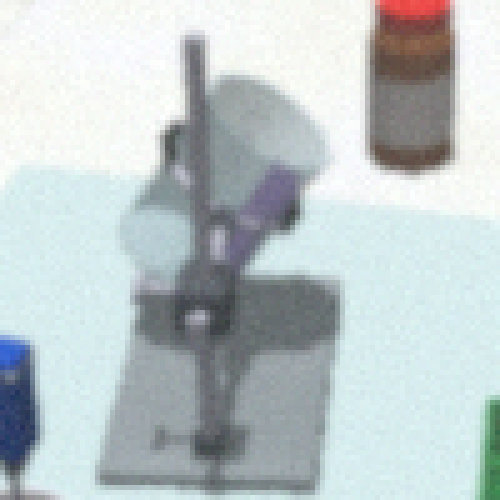

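View pics/t_bk.png

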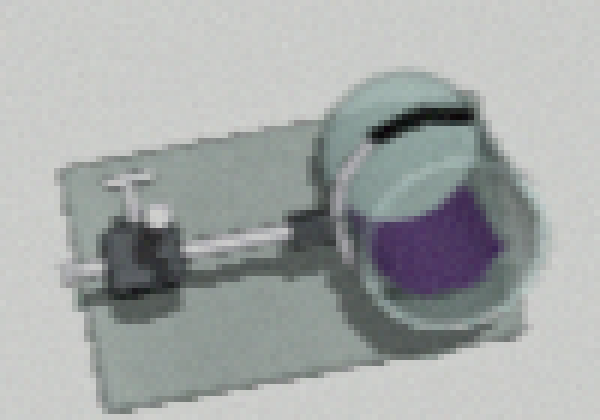

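{"name": "apply_moves", "arguments": {"motion": [[0, -10, 0, 0, 8.5], [-24.9, -19, 36, -1.11, 8.5], [-24.9, -19, 36, -1.11, 8.5], [-24.9, -19, 36, -1.11, 8.5], [-24.9, -19, 36, -1.11, 8.5], [-24.9, -19, 36, -1.11, 8.5], [-24.9, -19, 36, -1.11, 8.5], [-24.9, -19, 36, -1.11, 8.5], [-24.9, -19, 36, -1.11, 8.5], [-24.9, -19, 36, -1.11, 8.5], [-24.9, -19, 36, -1.11, 8.5], [-24.9, -19, 36, -1.11, 8.5]]}}

```text
clock: 3.3
eef_pos: [499.1, -202.6, 420.7]
tool_rot: [-1.571, 0.001, -0.006]
force: [0.6, 0.3, 0.7]
width: 84.7
```

```bash
cat > h.py <<'E'
from cell import ctrl
import cv2,numpy as np
from scipy.spatial.transform import Rotation as Ro
np.set_printoptions(suppress=True,precision=2)
def st():
    s=ctrl.read_state()
    print('t',s['clock'],'pos',np.round(s['eef_pos'],2),'rot',np.round(s['tool_rot'],4),'F',np.round(s['force'],2),'T',np.round(s['torque'],2),'w',s['width'])
    return s
def Tw(s):
    T=np.eye(4);T[:3,:3]=Ro.from_euler('xyz',s['tool_rot']).as_matrix();T[:3,3]=s['eef_pos'];return T
def cam(n):
    s=ctrl.read_state();p=ctrl.get_image(n)
    E=p['extrinsics'] if n!='wrist' else np.linalg.inv(Tw(s)@np.array(p['tool_from_camera']))
    p['E']=np.array(E);p['f']=210/np.tan(np.radians(p['vfov']/2));return p
def proj(p,X):
    c=np.atleast_2d(X)@p['E'][:3,:3].T+p['E'][:3,3]
    return np.c_[p['cx']+p['f']*c[:,0]/-c[:,2],p['cy']+p['f']*-c[:,1]/-c[:,2]]
def ray(p,u,v):
    d=np.array([(u-p['cx'])/p['f'],-(v-p['cy'])/p['f'],-1.])
    R=p['E'][:3,:3];o=-R.T@p['E'][:3,3];return o,R.T@d
def atz(p,u,v,z):
    o,d=ray(p,u,v);return o+d*(z-o[2])/d[2]
def save(p,f,g=2.): cv2.imwrite(f,cv2.convertScaleAbs(p['image'][:,:,::-1],alpha=g))
E
python3 - <<'E'
from h import *
st()
p=cam('wrist');save(p,'pics/w1.png')
import pickle;pickle.dump(p,open('w1.pkl','wb'))
for q in ["brush","brush_tip","pot","pot_floor","beaker","beaker_floor","beaker_rim","stand"]:
        print(q,[(np.round(d["location"]).tolist(),round(d["confidence"],2)) for d in ctrl.mark_of(p,q)])
E
```

```text
t 3.3 pos [ 499.13 -202.57  420.73] rot [-1.57  0.   -0.01] F [0.61 0.3  0.68] T [-0.01  0.   -0.01] w 84.70532416124146
brush []
brush_tip []
pot []
pot_floor []
beaker [([620.0, -161.0, 123.0], 0.6)]
beaker_floor [([659.0, -157.0, 63.0], 0.73)]
beaker_rim [([592.0, -164.0, 168.0], 0.74)]
stand [([622.0, -160.0, -2.0], 0.74)]
```

View pics/w1.png

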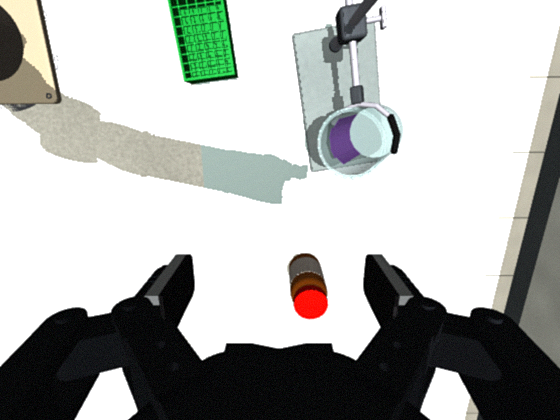

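{"name": "apply_moves", "arguments": {"motion": [[14.6, 0, 45, 0, 8.5], [14.6, 0, 45, 0, 8.5], [14.6, 0, 45, 0, 8.5], [14.6, 0, 45, 0, 8.5], [14.6, 0, 45, 0, 8.5], [14.6, 0, 45, 0, 8.5], [14.6, 0, 45, 0, 8.5], [14.6, 0, 45, 0, 8.5], [14.6, 0, 45, 0, 8.5], [14.6, 0, 45, 0, 8.5]]}}

```text
clock: 5.0
eef_pos: [647.7, 248.0, 421.1]
tool_rot: [-1.572, 0.0, -0.004]
force: [1.2, 0.7, -0.6]
width: 85.1
```

```bash
python3 - <<'E'
from h import *
st()
p=cam('wrist');save(p,'pics/w2.png')
import pickle;pickle.dump(p,open('w2.pkl','wb'))
for q in ["brush","brush_tip","pot","pot_floor"]:
        print(q,[(np.round(d["location"]).tolist(),round(d["confidence"],2)) for d in ctrl.mark_of(p,q)])
E
```

```text
t 5.0 pos [647.69 248.01 421.1 ] rot [-1.57  0.   -0.  ] F [ 1.19  0.73 -0.57] T [-0.01 -0.01 -0.01] w 85.06672449317179
brush [([658.0, 276.0, 1.0], 0.73), ([644.0, 180.0, 3.0], 0.64), ([744.0, 222.0, -1.0], 0.56)]
brush_tip [([640.0, 180.0, 6.0], 0.76), ([660.0, 279.0, 2.0], 0.6), ([739.0, 217.0, 0.0], 0.52), ([658.0, -156.0, 60.0], 0.27)]
pot [([648.0, 182.0, 4.0], 0.72)]
pot_floor []
```

View pics/w2.png

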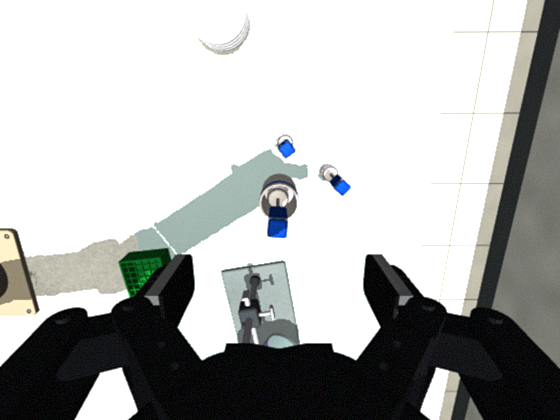

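```bash
python3 - <<'E'
from h import *
import pickle
p=pickle.load(open('w2.pkl','rb'))
im=cv2.convertScaleAbs(p['image'][:,:,::-1],alpha=1.6)
cv2.imwrite('pics/w2z.png',cv2.resize(im[165:255,235:325],None,fx=6,fy=6,interpolation=2))
def blue(p,roi):
    u0,v0,u1,v1=roi
    hsv=cv2.cvtColor(p['image'],cv2.COLOR_RGB2HSV)[v0:v1,u0:u1]
    m=((hsv[...,0]>100)&(hsv[...,0]<130)&(hsv[...,1]>150))
    mb=m&(hsv[...,2]>(hsv[...,2][m].max()*0.7))
    for mm in (m,mb):
        ys,xs=np.nonzero(mm);print(len(xs),xs.mean()+u0,ys.mean()+v0,xs.min()+u0,xs.max()+u0,ys.min()+v0,ys.max()+v0)
        c=cv2.minAreaRect(np.c_[xs+u0,ys+v0].astype(np.float32));print(c)
    return 
blue(p,(262,205,295,245))
for z in(0,211):print(atz(p,278,229,z))
t=cam('top');s=cam('side');pickle.dump((t,s),open('ts.pkl','wb'))
blue(t,(215,163,235,186));blue(s,(210,205,230,240))
print(atz(t,226.7,173.7,211))
for X in ([646,182,211],[646,182,6],[646,182,95]): print(proj(p,X),proj(t,X),proj(s,X))
E
```

```text
491 277.27291242362526 222.27291242362526 268 286 206 237
((277.5529479980469, 221.311767578125), (18.17707061767578, 30.601903915405273), 4.39870548248291)
71 280.6619718309859 233.50704225352112 271 286 229 237
((279.6000061035156, 234.69998168945312), (7.155416965484619, 16.54690170288086), 63.43495178222656)
[646.59  96.85   0.  ]
[647.52 180.58 211.  ]
94 226.62765957446808 174.90425531914894 222 231 170 180
((226.5, 175.0), (10.0, 9.0), 90.0)
19 227.73684210526315 171.94736842105263 225 229 170 175
((227.0, 172.5), (5.0, 4.0), 90.0)
43 219.93023255813952 215.88372093023256 216 225 208 228
((220.1486358642578, 217.8918914794922), (20.2210750579834, 8.219949722290039), 80.53767395019531)
13 219.0 209.84615384615384 217 222 208 212
((219.2000274658203, 209.4000244140625), (3.5777084827423096, 4.4721360206604), 63.43495178222656)
[644.41 178.62 211.  ]
[[276.82 227.98]] [[225.5  173.17]] [[218.87 209.04]]
[[277.49 189.84]] [[233.69 182.61]] [[225.46 268.25]]
[[277.27 202.63]] [[230.47 178.9 ]] [[222.77 244.05]]
```

View pics/w2z.png

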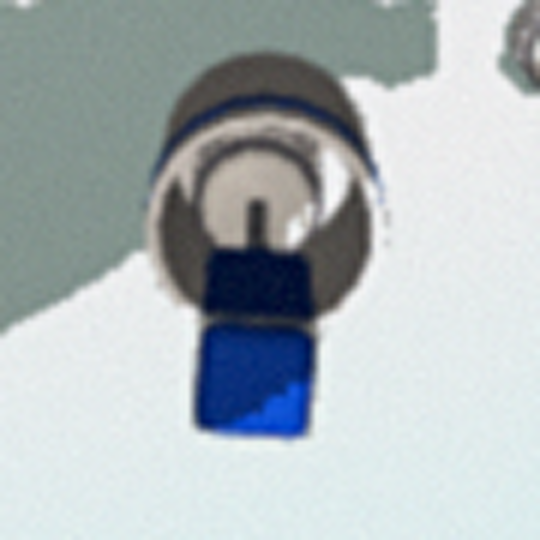

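{"name": "apply_moves", "arguments": {"motion": [[5.7, 6, -6.7, 1.63, 0], [5.7, 12, -6.7, 1.63, 0], [5.7, 12, -6.7, 1.63, 0], [5.7, 12, -6.7, 1.63, 0], [5.7, 12, -6.7, 1.63, 0], [5.7, 12, -6.7, 1.63, 0], [5.7, 12, -6.7, 1.63, 0], [5.7, 12, -6.7, 1.63, 0], [5.7, 12, -6.7, 1.63, 0], [5.7, 12, -6.7, 1.63, 0]]}}

```text
clock: 6.6
eef_pos: [704.3, 181.7, 301.5]
tool_rot: [-1.571, -0.0, -1.632]
force: [0.4, 0.4, -0.2]
width: 0.2
```

```bash
python3 - <<'E'
from h import *
import pickle
for i in range(6):
    s=st();p=cam('wrist')
save(p,'pics/w3.png');pickle.dump(p,open('w3.pkl','wb'))
for q in ["brush","brush_tip","pot","beaker","beaker_rim","beaker_floor"]:
        print(q,[(np.round(d["location"]).tolist(),round(d["confidence"],2)) for d in ctrl.mark_of(p,q)])
E
```

```text
t 6.6 pos [704.3  181.66 301.46] rot [-1.57 -0.   -1.63] F [ 0.4   0.44 -0.18] T [ 0.02  0.   -0.03] w 0.16953549210125926
t 6.65 pos [704.33 181.66 301.45] rot [-1.57 -0.   -1.63] F [ 0.44 -1.03 -0.07] T [ 0.01 -0.    0.  ] w 0.09481540303269245
t 6.7 pos [704.34 181.69 301.43] rot [-1.57  0.   -1.63] F [ 0.37 -0.59  0.71] T [0.01 0.02 0.04] w -0.12315475064273894
t 6.75 pos [704.36 181.7  301.4 ] rot [-1.57  0.   -1.63] F [-0.85  0.71  0.29] T [-0.   -0.03  0.01] w -0.16796410553061258
t 6.8 pos [704.35 181.69 301.38] rot [-1.57  0.   -1.63] F [0.7  0.53 0.41] T [-0.01 -0.01  0.01] w 0.11474143761514842
t 6.85 pos [704.37 181.67 301.35] rot [-1.57  0.   -1.63] F [-0.09  0.09  0.08] T [-0.01 -0.05 -0.01] w 0.0024749950453803516
brush [([658.0, 278.0, -1.0], 0.72), ([649.0, 181.0, 2.0], 0.72), ([644.0, 180.0, 5.0], 0.65), ([741.0, 219.0, 0.0], 0.57)]
brush_tip [([641.0, 183.0, 2.0], 0.78), ([661.0, 276.0, 4.0], 0.61), ([740.0, 222.0, -0.0], 0.57)]
pot [([651.0, 181.0, 3.0], 0.74), ([660.0, -158.0, 63.0], 0.27)]
beaker []
beaker_rim []
beaker_floor [([660.0, -158.0, 61.0], 0.96)]
```

View pics/w3.png

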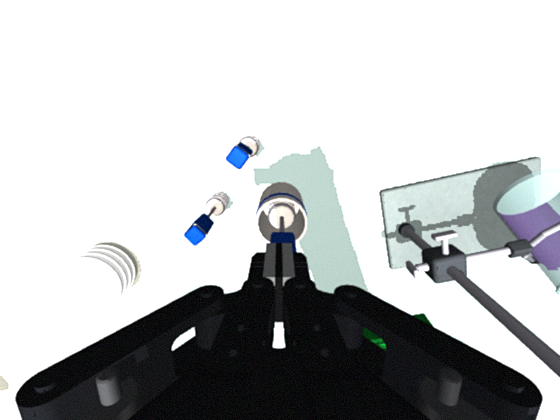

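{"name": "apply_moves", "arguments": {"motion": [[0, 6, 0, 0, 0], [0, 12.3, 0, 0, 0], [0, 12.3, 0, 0, 0], [0, 12.3, -1.5, 0, 0], [0, 12.3, -3, 0, 0], [0, 12.3, -3.5, 0, 0], [0, 12.3, -4, 0, 0], [0, 12.3, -4.5, 0, 0], [0, 12.3, -5, 0, 0], [0, 12.3, -5.5, 0, 0], [0, 12.3, -6, 0, 0], [0, 12.3, -6, 0, 0]]}}

```text
clock: 8.7
eef_pos: [644.0, 185.6, 178.3]
tool_rot: [-1.571, -0.0, -1.633]
force: [-0.6, 0.7, -0.2]
width: 0.5
```

```bash
python3 - <<'E'
from h import *
st()
p=cam('side');im=cv2.convertScaleAbs(p['image'][190:300,160:270,::-1],alpha=2)
cv2.imwrite('pics/s4.png',cv2.resize(im,None,fx=5,fy=5,interpolation=3))
p=cam('wrist');save(p,'pics/w4.png')
E
```

```text
t 8.7 pos [644.04 185.63 178.31] rot [-1.57 -0.   -1.63] F [-0.6   0.65 -0.23] T [-0.04  0.02 -0.01] w 0.5056797970847952
```

View pics/s4.png

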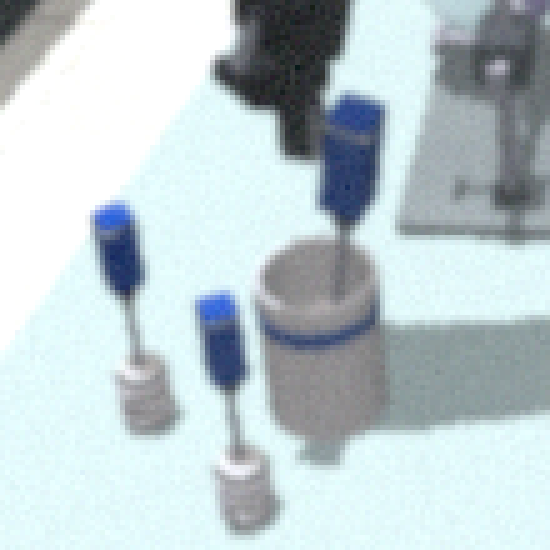

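View pics/w4.png

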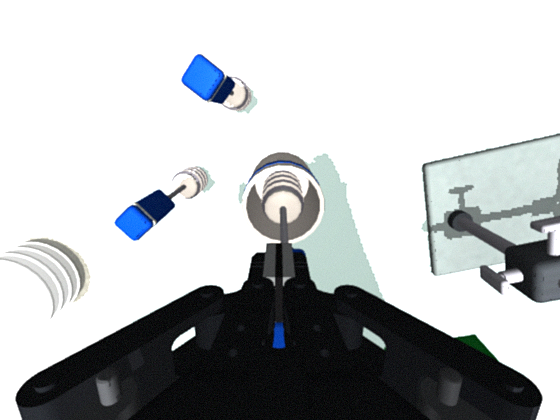

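{"name": "apply_moves", "arguments": {"motion": [[0, 0, -0.5, 0, 0], [0, 0, -1, 0, 0], [0, 0, -1.5, 0, 0], [0, 0, -2, 0, 0], [0, 0, -2.5, 0, 0], [0, 0, -2.5, 0, 0]]}}

```text
clock: 9.55
eef_pos: [619.1, 187.2, 178.4]
tool_rot: [-1.571, 0.0, -1.633]
force: [0.2, 0.7, -0.0]
width: -0.1
```

```bash
python3 - <<'E'
from h import *
st()
p=cam('side');im=cv2.convertScaleAbs(p['image'][190:300,160:270,::-1],alpha=2)
cv2.imwrite('pics/s5.png',cv2.resize(im,None,fx=5,fy=5,interpolation=3))
st()
E
```

```text
t 9.55 pos [619.07 187.23 178.39] rot [-1.57  0.   -1.63] F [ 0.18  0.67 -0.05] T [-0.02  0.03 -0.02] w -0.13083896842058182
t 9.6 pos [619.43 187.13 178.44] rot [-1.57  0.   -1.63] F [ 0.07 -0.95  0.19] T [ 0.02  0.   -0.01] w 0.14819036752356576
```

View pics/s5.png

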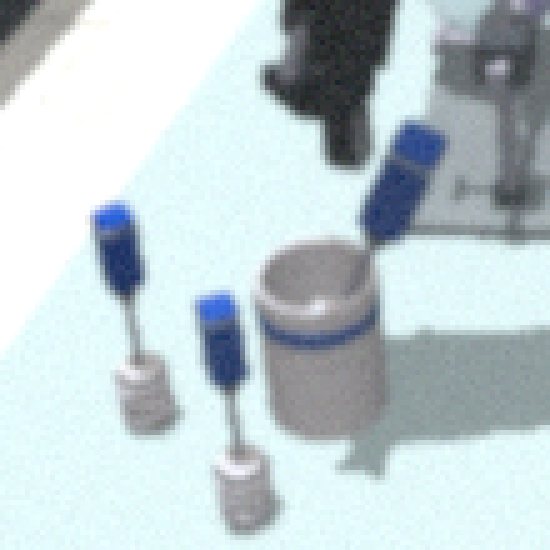

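{"name": "apply_moves", "arguments": {"motion": [[0, -6, 1, 0, 8.5], [0, -12, 4, 0, 8.5], [0, -16, 6, 0, 8.5], [0, -16, 6, 0, 8.5], [0, -16, 6, 0, 8.5], [0, -16, 6, 0, 8.5]]}}

```text
clock: 10.35
eef_pos: [678.3, 183.4, 336.6]
tool_rot: [-1.574, -0.001, -1.633]
force: [-0.4, -0.1, -0.6]
width: 84.9
```

```bash
python3 - <<'E'
from h import *
import pickle
st()
P={n:cam(n) for n in('wrist','top','side')}
pickle.dump(P,open('P5.pkl','wb'))
save(P['wrist'],'pics/w5.png')
im=cv2.convertScaleAbs(P['wrist']['image'][150:290,210:350,::-1],alpha=1.6)
cv2.imwrite('pics/w5z.png',cv2.resize(im,None,fx=4,fy=4,interpolation=2))
p=P['top'];im=cv2.convertScaleAbs(p['image'][140:210,190:260,::-1],alpha=2)
cv2.imwrite('pics/t5.png',cv2.resize(im,None,fx=8,fy=8,interpolation=3))
p=P['side'];im=cv2.convertScaleAbs(p['image'][200:280,200:280,::-1],alpha=2)
cv2.imwrite('pics/s5z.png',cv2.resize(im,None,fx=7,fy=7,interpolation=3))
for n in P:
  for q in ["pot","brush","brush_tip"]:
        print(n,q,[(np.round(d["location"]).tolist(),round(d["confidence"],2)) for d in ctrl.mark_of(P[n],q)])
E
```

```text
t 10.35 pos [678.25 183.36 336.62] rot [-1.57 -0.   -1.63] F [-0.4  -0.06 -0.61] T [ 0.02 -0.02  0.  ] w 84.8785725664233
wrist pot [([652.0, 184.0, 4.0], 0.93)]
wrist brush [([744.0, 222.0, -3.0], 0.63), ([659.0, 278.0, 4.0], 0.61), ([660.0, 180.0, 7.0], 0.55)]
wrist brush_tip [([660.0, 276.0, 2.0], 0.83), ([741.0, 222.0, 2.0], 0.57), ([656.0, 182.0, 10.0], 0.56)]
top pot [([643.0, 183.0, 4.0], 0.62)]
top brush [([664.0, 187.0, 13.0], 0.53)]
top brush_tip [([662.0, 184.0, 16.0], 0.41)]
side pot [([647.0, 178.0, 0.0], 0.84)]
side brush [([743.0, 223.0, -1.0], 0.77), ([659.0, 277.0, 1.0], 0.74)]
side brush_tip [([657.0, 272.0, -3.0], 0.72), ([740.0, 221.0, 1.0], 0.72)]
```

View pics/w5.png

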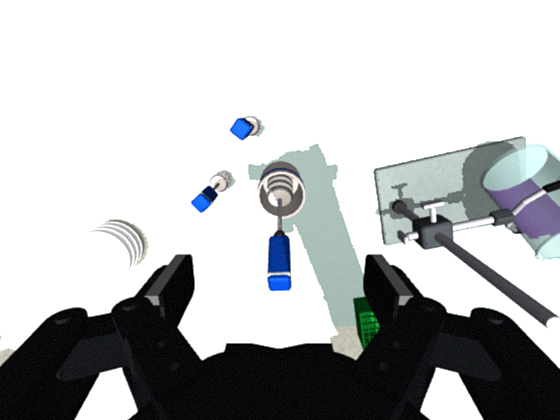

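View pics/t5.png

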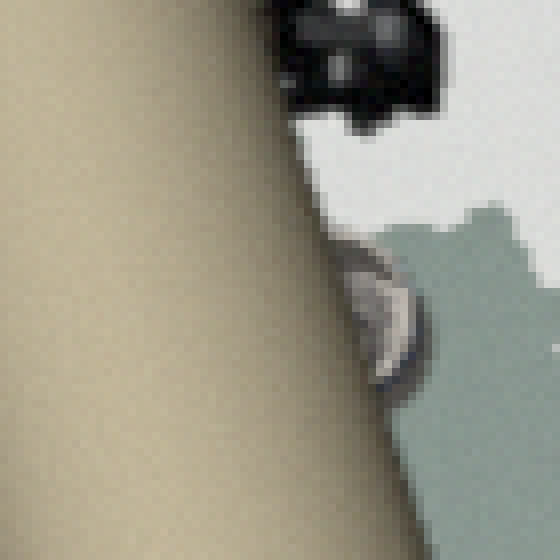

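View pics/s5z.png

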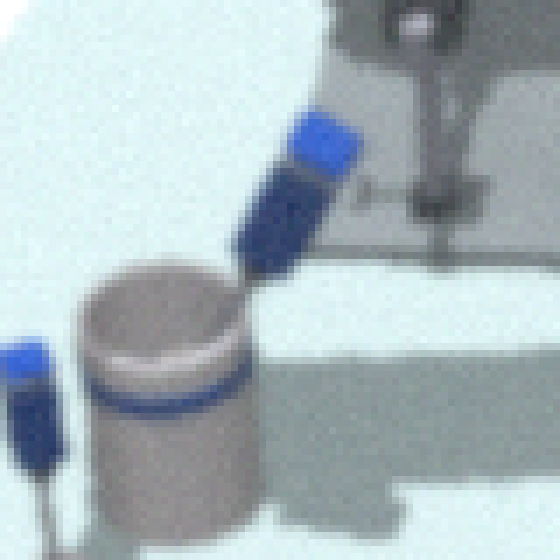

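```bash
python3 - <<'E'
from h import *
import pickle
from scipy.optimize import least_squares
P=pickle.load(open('P5.pkl','rb'))
im=cv2.convertScaleAbs(P['wrist']['image'][155:300,215:345,::-1],alpha=1.6)
cv2.imwrite('pics/w5z.png',cv2.resize(im,None,fx=4,fy=4,interpolation=2))
def tri(obs):
    A=[];b=[]
    for n,u,v in obs:
        o,d=ray(P[n],u,v);d/=np.linalg.norm(d);M=np.eye(3)-np.outer(d,d);A.append(M);b.append(M@o)
    x=np.linalg.lstsq(np.vstack(A),np.hstack(b),rcond=None)[0]
    print(x,[proj(P[n],x)[0]-[u,v] for n,u,v in obs]);return x
T=tri([('wrist',280,283),('side',246.4,220.4)])
F=tri([('wrist',279,234),('side',236.9,239.3)])
d=T-F;print(np.linalg.norm(d),np.degrees(np.arctan2(np.hypot(d[0],d[1]),d[2])),np.degrees(np.arctan2(d[1],d[0])))
E
```

```text
[571.97 186.51 190.14] [array([0.32, 0.41]), array([-0.19,  0.13])]
[602.94 185.42 121.82] [array([0.34, 0.44]), array([-0.25,  0.13])]
75.02402515806386 24.39359338433751 177.98186492220646
```

View pics/w5z.png

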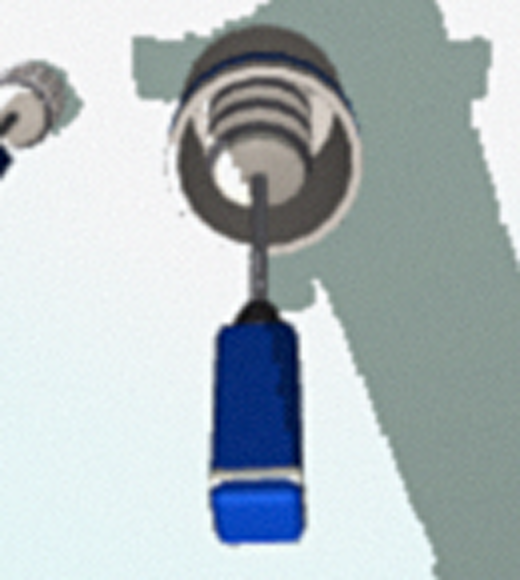

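```bash
python3 - <<'E'
from h import *
import pickle
from scipy.optimize import least_squares
P=pickle.load(open('P5.pkl','rb'))
obs=[('wrist',205,279.5,282.5),('side',205,246.4,220.4),('wrist',137,279.3,232),('side',137,236.5,239.8)]
def pt(q,z):
    a,z0=q[3],q[4];d=np.array([np.sin(a)*np.cos(z0),np.sin(a)*np.sin(z0),np.cos(a)]);return q[:3]+z*d
for fixz in (None,12.5):
    def f(q):
        r=[(proj(P[n],pt(q,z))[0]-[u,v])for n,z,u,v in obs]
        r=np.ravel(r)
        return np.r_[r,(0 if fixz is None else 3*(q[2]-fixz))]
    s=least_squares(f,[655,183,12,.43,3.1]);q=s.x
    print(q[:3],np.degrees(q[3:]),s.fun,'h172',pt(q,172))
p=P['side']
im=cv2.convertScaleAbs(p['image'][:,:,::-1],alpha=2)
im=cv2.resize(im[190:300,190:290],None,fx=6,fy=6,interpolation=3)
for z in (0,60,135,140,205):
    u,v=proj(p,pt(q,z))[0];cv2.circle(im,(int((u-190+.5)*6),int((v-190+.5)*6)),4,(0,0,255),1)
for k in range(40):
    t=k*2*np.pi/40
    for r,z in((34,0),(34,95)):
        u,v=proj(p,[646+r*np.cos(t),182+r*np.sin(t),z])[0];cv2.circle(im,(int((u-190+.5)*6),int((v-190+.5)*6)),1,(0,255,0),1)
cv2.imwrite('pics/ov5.png',im[:600])
p=P['wrist']
im=cv2.convertScaleAbs(p['image'][:,:,::-1],alpha=1.5)
im=cv2.resize(im[155:300,215:345],None,fx=4,fy=4,interpolation=3)
for z in (0,60,135,140,205):
    u,v=proj(p,pt(q,z))[0];cv2.circle(im,(int((u-215+.5)*4),int((v-155+.5)*4)),4,(0,0,255),1)
for k in range(40):
    t=k*2*np.pi/40
    for r,z in((34,0),(34,95)):
        u,v=proj(p,[646+r*np.cos(t),182+r*np.sin(t),z])[0];cv2.circle(im,(int((u-215+.5)*4),int((v-155+.5)*4)),1,(0,255,0),1)
cv2.imwrite('pics/ov5w.png',im)
E
```

```text
[676.12 183.24   8.91] [ 30.74 177.97] [ 0.44 -1.04  0.09  1.85 -0.32  1.64 -1.14 -1.9   0.  ] h172 [588.24 186.35 156.73]
[680.89 183.14  12.47] [ 32.5  177.98] [ 0.41 -0.47  0.29  1.82 -0.38  1.19 -1.6  -2.36 -0.1 ] h172 [588.53 186.39 157.53]
```

View pics/ov5.png

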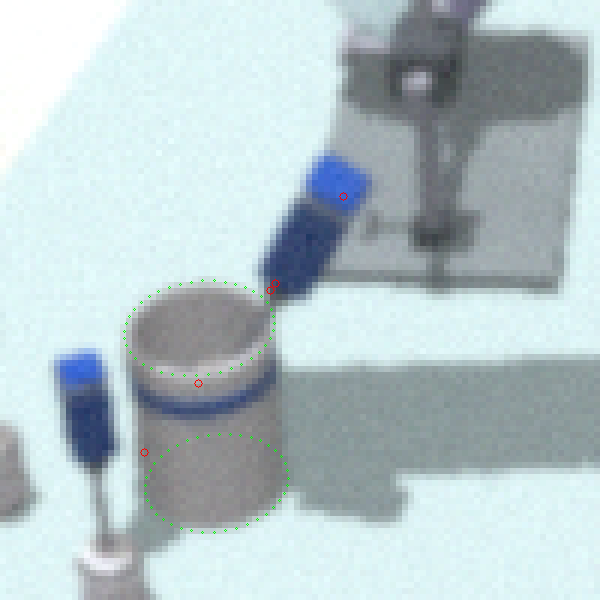

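View pics/ov5w.png

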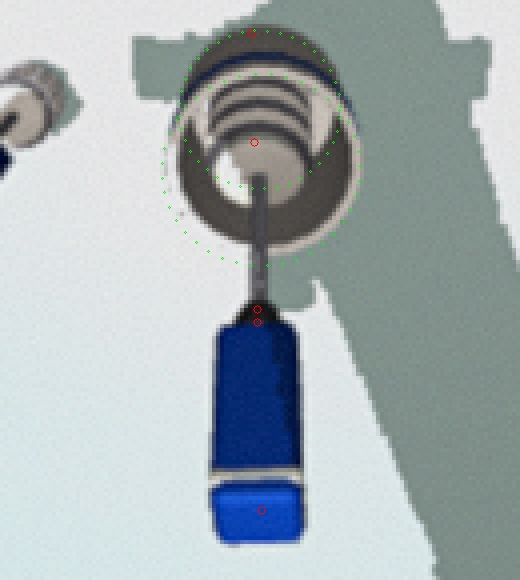

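```bash
python3 - <<'E'
from h import *
import pickle
from scipy.optimize import least_squares
P=pickle.load(open('P5.pkl','rb'))
off={'side':np.array([0.,2.2]),'wrist':np.array([1.7,-3.7])}
obs=[('wrist',205,279.5,282.5),('side',205,246.4,220.4),('wrist',140,279.3,235),('side',140,237.3,238.5),('wrist',60,279.5,197.5)]
def pt(q,z):
    a,z0=q[3],q[4];d=np.array([np.sin(a)*np.cos(z0),np.sin(a)*np.sin(z0),np.cos(a)]);return q[:3]+z*d
for fixz in (None,12.5):
    def f(q):
        r=np.ravel([(proj(P[n],pt(q,z))[0]+off[n]-[u,v])for n,z,u,v in obs])
        return np.r_[r,(0 if fixz is None else 3*(q[2]-fixz))]
    s=least_squares(f,[655,183,12,.43,3.1]);q=s.x
    print(q[:3],np.degrees(q[3:]),s.fun.round(1),'h172',pt(q,172))
E
```

```text
[658.19 184.58   9.11] [ 24.56 177.03] [ 0.3 -0.9 -1.   1.1  0.2  2.4 -0.3 -0.5 -0.2 -0.9  0. ] h172 [586.8  188.28 165.56]
[660.9  184.4   12.41] [ 25.33 176.89] [ 0.1  0.  -1.2  0.4  0.1  2.5 -0.7 -1.3 -0.2 -1.7 -0.3] h172 [587.42 188.39 167.88]
```

{"name": "apply_moves", "arguments": {"motion": [[0.2, 0, -6, 0, 8.5], [0.2, 4, -9.1, 0, 8.5], [0.2, 9, -9.1, 0, 8.5], [0.2, 14, -9.1, 0, 8.5], [0.2, 18.8, -9.1, 0, 8.5], [0.2, 18.8, -9.1, 0, 8.5], [0.2, 18.8, -9.1, 0, 8.5]]}}

```text
clock: 11.82
eef_pos: [589.8, 187.4, 152.1]
tool_rot: [-1.568, 0.001, -1.633]
force: [-0.1, -0.1, 1.1]
width: 84.7
```

```bash
python3 - <<'E'
from h import *
st()
p=cam('wrist');save(p,'pics/w6.png')
p=cam('side');im=cv2.convertScaleAbs(p['image'][180:290,190:300,::-1],alpha=2)
cv2.imwrite('pics/s6.png',cv2.resize(im,None,fx=5,fy=5,interpolation=3))
E
```

```text
t 11.825 pos [589.83 187.43 152.07] rot [-1.57  0.   -1.63] F [-0.08 -0.08  1.14] T [ 0.01 -0.05 -0.01] w 84.71034723384979
```

View pics/w6.png

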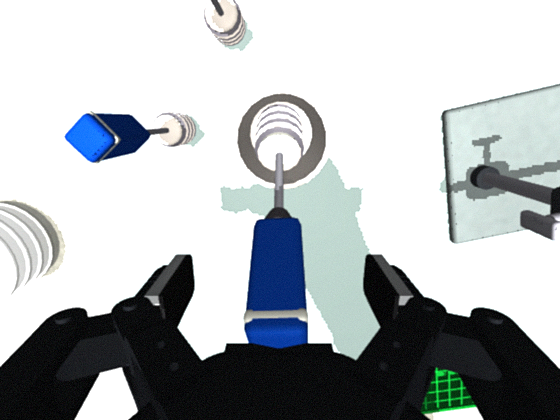

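View pics/s6.png

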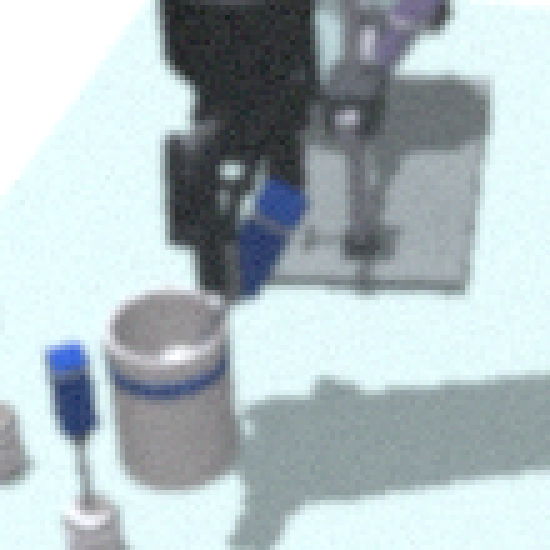

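{"name": "apply_moves", "arguments": {"motion": [[0, 0, 0, 0, 2.5], [0, 0, 0, 0, 1], [0, 0, 0, 0, 0], [0, 0, 0, 0, 0], [0, 0, 0, 0, 0]]}}

```text
clock: 12.55
eef_pos: [588.6, 186.8, 150.7]
tool_rot: [-1.571, -0.0, -1.633]
force: [-0.6, -0.9, 4.1]
width: 26.1
```

```bash
python3 - <<'E'
from h import *
for i in range(3):
    st();p=cam('wrist')
save(p,'pics/w7.png')
for i in range(3):
    st();p=cam('side')
im=cv2.convertScaleAbs(p['image'][180:290,190:300,::-1],alpha=2)
cv2.imwrite('pics/s7.png',cv2.resize(im,None,fx=5,fy=5,interpolation=3))
E
```

```text
t 12.55 pos [588.55 186.82 150.66] rot [-1.57 -0.   -1.63] F [-0.65 -0.9   4.05] T [-0.2   0.17 -0.01] w 26.050616155311644
t 12.6 pos [588.56 186.82 150.66] rot [-1.57 -0.   -1.63] F [-0.45 -0.74  3.92] T [-0.25  0.18 -0.05] w 25.23341108711553
t 12.65 pos [588.52 186.83 150.63] rot [-1.57 -0.   -1.63] F [-0.91 -1.17  4.76] T [-0.28  0.26 -0.05] w 25.57444419569706
t 12.7 pos [588.52 186.89 150.61] rot [-1.57 -0.   -1.63] F [-0.99 -0.16  4.14] T [-0.27  0.28 -0.1 ] w 25.466808971060686
t 12.75 pos [588.5  186.89 150.58] rot [-1.57 -0.   -1.63] F [-1.92 -0.52  4.93] T [-0.29  0.28 -0.05] w 25.496819128650984
t 12.8 pos [588.5  186.87 150.57] rot [-1.57 -0.   -1.63] F [-1.65  0.1   5.22] T [-0.33  0.24  0.01] w 25.27425379782921
```

View pics/w7.png

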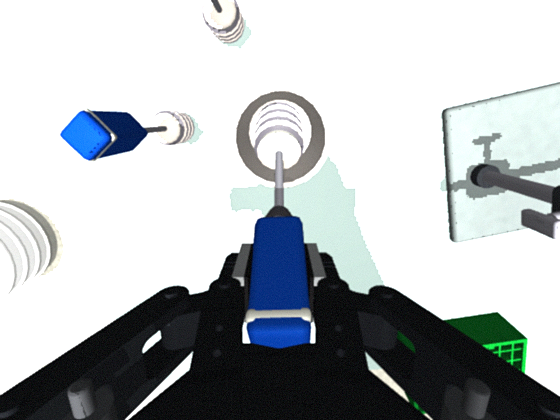

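View pics/s7.png

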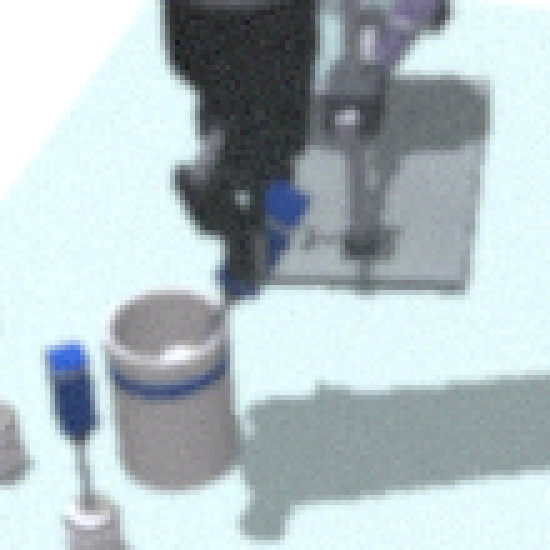

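{"name": "apply_moves", "arguments": {"motion": [[0, -0.5, 0, 0, 0], [0, -1, 0, 0, 0], [0, -2, 0, 0, 0], [0, -3, 0, 0, 0]]}}

```text
clock: 13.35
eef_pos: [588.4, 187.1, 181.0]
tool_rot: [-1.571, 0.0, -1.633]
force: [-0.1, -0.8, -1.1]
width: 25.5
```

```bash
python3 - <<'E'
from h import *
for i in range(3):
    st();p=cam('wrist')
save(p,'pics/w8.png')
E
```

```text
t 13.35 pos [588.39 187.08 181.  ] rot [-1.57  0.   -1.63] F [-0.07 -0.84 -1.06] T [ 0.02 -0.02  0.01] w 25.53684449686
t 13.4 pos [589.1  187.32 182.48] rot [-1.57  0.   -1.63] F [-0.87 -0.32  0.  ] T [-0.07  0.38 -0.03] w 24.759158909063427
t 13.45 pos [588.82 187.22 181.82] rot [-1.57  0.   -1.63] F [-1.    0.75 -0.28] T [-0.06  0.26  0.03] w 25.48981632892109
```

View pics/w8.png

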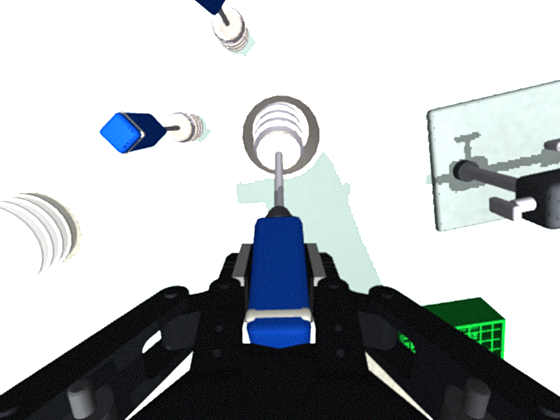

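{"name": "apply_moves", "arguments": {"motion": [[0, -4, 0, 0, 0], [0, -8, 0, 0, 0], [0, -12, 0, 0, 0], [0, -16, -2, 0, 0], [1, -16, -6, 0, 0], [2.5, -16, -10, 0, 0], [4.6, -16, -13.5, 0, 0], [9, -16, -14.6, -0.05, 0], [14, -16, -14.3, -0.1, 0], [19, -16, -14, -0.15, 0], [24, -16, -13.6, -0.2, 0], [29, -16, -13.2, -0.235, 0], [33, -16, -12.8, -0.235, 0], [35.5, -16, -9.5, -0.235, 0], [37.1, -16, -6.6, -0.235, 0], [37.1, -16, -6.6, -0.235, 0], [37.1, -16, -6.6, -0.235, 0]]}}

```text
clock: 15.62
eef_pos: [498.8, -178.7, 339.9]
tool_rot: [-1.572, 0.001, -1.398]
force: [0.6, 1.1, -1.0]
width: 25.5
```

```bash
python3 - <<'E'
from h import *
import pickle
st()
P={n:cam(n) for n in('wrist','top','side')}
pickle.dump(P,open('P9.pkl','wb'))
save(P['wrist'],'pics/w9.png')
st()
for n in P:
  for q in ["brush","brush_tip","beaker","beaker_rim","beaker_floor","stand"]:
        print(n,q,[(np.round(d["location"]).tolist(),round(d["confidence"],2)) for d in ctrl.mark_of(P[n],q)])
p=P['top'];im=cv2.convertScaleAbs(p['image'][140:230,270:380,::-1],alpha=2)
cv2.imwrite('pics/t9.png',cv2.resize(im,None,fx=6,fy=6,interpolation=3))
p=P['side'];im=cv2.convertScaleAbs(p['image'][110:250,210:350,::-1],alpha=2)
cv2.imwrite('pics/s9.png',cv2.resize(im,None,fx=4,fy=4,interpolation=3))
E
```

```text
t 15.625 pos [ 498.79 -178.65  339.86] rot [-1.57  0.   -1.4 ] F [ 0.65  1.06 -0.95] T [ 0.02 -0.03  0.02] w 25.54164297182951
t 15.775 pos [ 498.9  -178.48  340.46] rot [-1.57  0.   -1.4 ] F [-0.74 -0.9  -0.76] T [-0.03  0.05 -0.  ] w 25.697036979776755
wrist brush [([566.0, -168.0, 199.0], 0.66)]
wrist brush_tip [([568.0, -167.0, 201.0], 0.89)]
wrist beaker [([620.0, -161.0, 125.0], 0.97)]
wrist beaker_rim [([591.0, -165.0, 167.0], 0.66)]
wrist beaker_floor [([658.0, -158.0, 63.0], 0.74)]
wrist stand [([550.0, -442.0, -1.0], 0.7), ([620.0, -164.0, 1.0], 0.64)]
top brush [([741.0, 221.0, 2.0], 0.66), ([573.0, -160.0, 199.0], 0.5), ([657.0, 278.0, 1.0], 0.5)]
top brush_tip [([569.0, -166.0, 202.0], 0.67), ([654.0, 277.0, 4.0], 0.52), ([742.0, 221.0, -2.0], 0.46)]
top beaker [([619.0, -162.0, 126.0], 0.81)]
top beaker_rim [([592.0, -168.0, 167.0], 0.87), ([574.0, -164.0, 202.0], 0.56)]
top beaker_floor [([592.0, -171.0, 170.0], 0.44)]
top stand [([620.0, -163.0, 0.0], 0.77)]
side brush [([567.0, -171.0, 205.0], 0.87), ([623.0, -156.0, -2.0], 0.61), ([742.0, 225.0, -0.0], 0.6), ([655.0, 277.0, -2.0], 0.56)]
side brush_tip [([662.0, 274.0, -1.0], 0.7), ([743.0, 222.0, 1.0], 0.53), ([593.0, -163.0, 164.0], 0.44), ([646.0, 187.0, 4.0], 0.31)]
side beaker [([622.0, -160.0, 125.0], 0.66)]
side beaker_rim [([596.0, -165.0, 164.0], 0.59)]
side beaker_floor [([656.0, -153.0, 62.0], 0.81)]
side stand [([619.0, -155.0, -1.0], 0.63)]
```

View pics/w9.png

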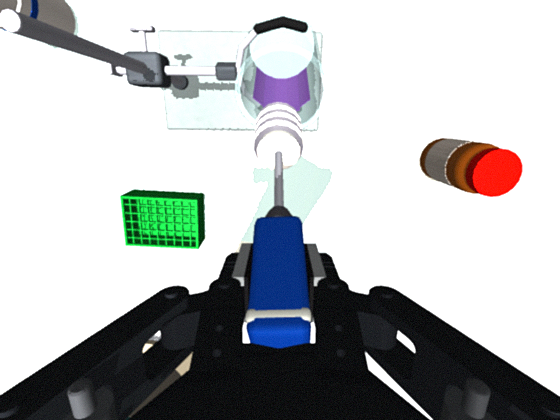

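View pics/s9.png

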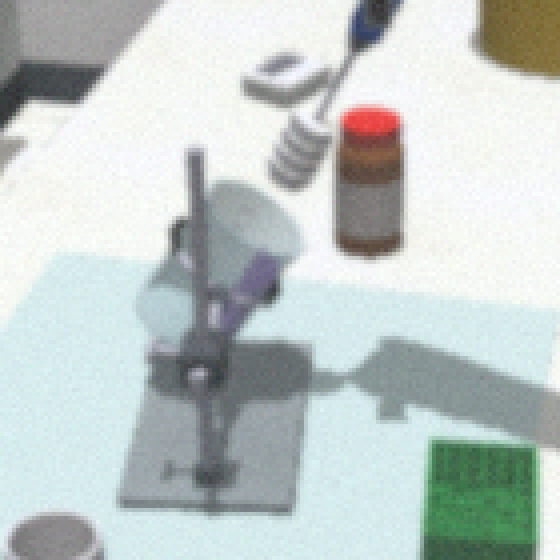

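View pics/t9.png

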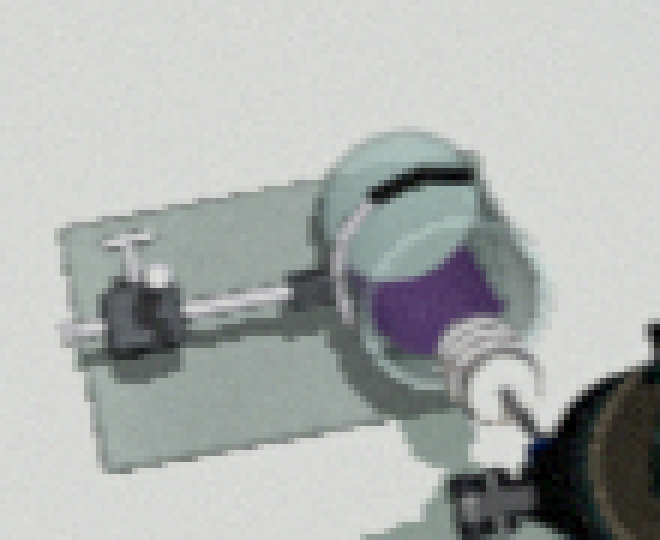

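{"name": "apply_moves", "arguments": {"motion": [[0.2, 3, 1.95, 0, 0], [0.2, 6, 3.9, 0, 0], [0.2, 9, 5.85, 0, 0], [0.2, 11, 7.15, 0, 0], [0.2, 12.6, 8.2, 0, 0], [0.2, 12.6, 8.2, 0, 0], [0.2, 12.6, 8.2, 0, 0]]}}

```text
clock: 17.55
eef_pos: [580.6, -167.5, 215.1]
tool_rot: [-1.57, -0.001, -1.398]
force: [-0.2, -0.1, -0.8]
width: 25.6
```

```bash
cat >> h.py <<'E'
def avg(n,name='side'):
    F=[];T=[];X=[]
    for i in range(n):
        p=ctrl.get_image(name);s=ctrl.read_state();F.append(s['force']);T.append(s['torque']);X.append(s['eef_pos'])
    F,T,X=map(np.array,(F,T,X))
    print('t',s['clock'],'F',F.mean(0),'se',F.std(0)/np.sqrt(n),'T',T.mean(0).round(3),'X',X[-1],'drift',X[-1]-X[0])
    return p,F.mean(0),T.mean(0),X[-1]
E
python3 - <<'E'
from h import *
st()
p,*_=avg(8)
im=cv2.convertScaleAbs(p['image'][110:250,210:350,::-1],alpha=2)
cv2.imwrite('pics/s10.png',cv2.resize(im,None,fx=4,fy=4,interpolation=3))
p=cam('wrist');save(p,'pics/w10.png',1.5)
E
```

```text
t 17.55 pos [ 580.61 -167.52  215.07] rot [-1.57 -0.   -1.4 ] F [-0.24 -0.11 -0.85] T [ 0.03  0.   -0.05] w 25.566302740764307
t 17.95 F [-0.04 -0.05 -1.11] se [0.26 0.12 0.16] T [0.02 0.03 0.  ] X [ 580.67 -167.15  214.71] drift [ 0.01  0.44 -0.62]
```

View pics/s10.png

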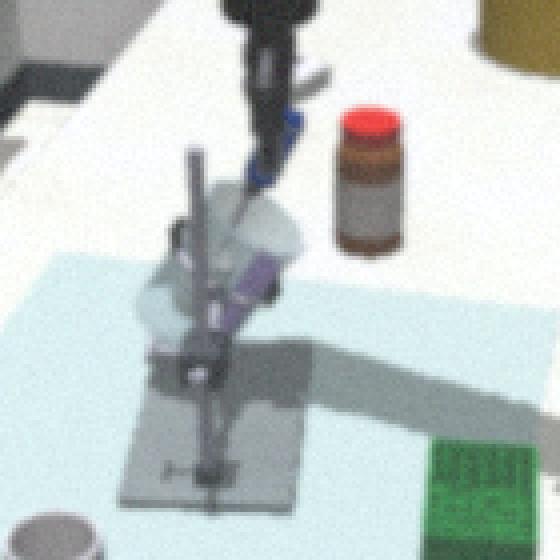

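View pics/w10.png

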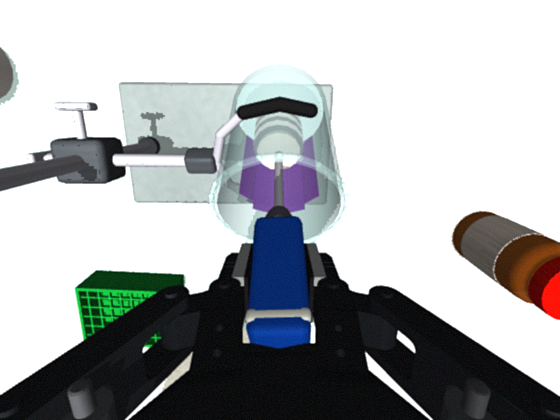

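{"name": "apply_moves", "arguments": {"motion": [[0, 0.3, -0.5, 0, 0], [0, 0.6, -0.9, 0, 0], [0, 0.93, -1.43, 0, 0], [0, 0.93, -1.43, 0, 0], [0, 0.93, -1.43, 0, 0]]}}

```text
clock: 18.62
eef_pos: [566.7, -169.5, 205.1]
tool_rot: [-1.57, -0.0, -1.398]
force: [0.5, -0.1, -1.0]
width: 25.5
```

```bash
python3 - <<'E'
from h import *
avg(5)
E
```

```text
t 18.875 F [-0.28  0.16 -0.73] se [0.2  0.29 0.2 ] T [ 0.01  0.03 -0.  ] X [ 566.75 -169.46  205.09] drift [-0.06  0.04 -0.03]
```

{"name": "apply_moves", "arguments": {"motion": [[0, 0.11, -0.17, 0, 0], [0, 0.11, -0.17, 0, 0]]}}

```text
clock: 19.12
eef_pos: [564.6, -169.8, 203.8]
tool_rot: [-1.571, 0.0, -1.398]
force: [0.2, 0.1, -1.5]
width: 25.6
```

```bash
python3 - <<'E'
from h import *
avg(3)
E
```

```text
t 19.275 F [-0.1  -0.05 -1.08] se [0.31 0.2  0.15] T [-0.01  0.03  0.01] X [ 564.87 -169.82  203.92] drift [0.12 0.01 0.05]
```

{"name": "apply_moves", "arguments": {"motion": [[0, 0.08, -0.12, 0, 0], [0, 0.08, -0.12, 0, 0]]}}

```text
clock: 19.52
eef_pos: [563.5, -170.0, 203.0]
tool_rot: [-1.571, 0.0, -1.398]
force: [-0.1, 0.3, -1.2]
width: 25.5
```

```bash
python3 - <<'E'
from h import *
avg(3)
E
```

```text
t 19.675 F [ 0.09 -0.11 -0.7 ] se [0.29 0.28 0.18] T [-0.01  0.03 -0.  ] X [ 563.72 -170.    203.14] drift [0.1  0.04 0.05]
```

{"name": "apply_moves", "arguments": {"motion": [[0, 0.07, -0.1, 0, 0], [0, 0.07, -0.1, 0, 0]]}}

```text
clock: 19.92
eef_pos: [562.5, -170.2, 202.3]
tool_rot: [-1.571, 0.0, -1.398]
force: [0.3, 0.2, -1.5]
width: 25.5
```

```bash
python3 - <<'E'
from h import *
avg(2)
E
```

```text
t 20.025 F [-0.77  0.31 -0.43] se [0.12 0.11 0.03] T [-0.02  0.04  0.05] X [ 562.69 -170.19  202.41] drift [0.05 0.05 0.03]
```

{"name": "apply_moves", "arguments": {"motion": [[0, 0.07, -0.1, 0, 0], [0, 0.07, -0.1, 0, 0]]}}

```text
clock: 20.27
eef_pos: [561.6, -170.4, 201.7]
tool_rot: [-1.571, 0.0, -1.398]
force: [-0.7, -0.4, -1.5]
width: 25.6
```

```bash
python3 - <<'E'
from h import *
avg(2)
E
```

```text
t 20.375 F [ 0.45 -0.22 -0.99] se [0.19 0.18 0.05] T [-0.03  0.01  0.01] X [ 561.72 -170.38  201.73] drift [ 0.09 -0.    0.04]
```

{"name": "apply_moves", "arguments": {"motion": [[0, 0.07, -0.1, 0, 0], [0, 0.07, -0.1, 0, 0]]}}

```text
clock: 20.62
eef_pos: [560.9, -170.5, 201.1]
tool_rot: [-1.57, -0.0, -1.398]
force: [0.1, 0.1, -0.9]
width: 25.2
```

```bash
python3 - <<'E'
from h import *
avg(2)
E
```

```text
t 20.725 F [-0.22 -0.55 -1.06] se [0.1  0.22 0.21] T [ 0.01 -0.06 -0.01] X [ 560.85 -170.53  201.09] drift [-0.03 -0.   -0.02]
```

{"name": "apply_moves", "arguments": {"motion": [[0, 0.07, -0.1, 0, 0], [0, 0.07, -0.1, 0, 0]]}}

```text
clock: 20.98
eef_pos: [560.1, -170.7, 200.5]
tool_rot: [-1.57, -0.0, -1.398]
force: [1.0, -0.1, -0.7]
width: 25.5
```

```bash
python3 - <<'E'
from h import *
avg(2)
E
```

```text
t 21.075 F [ 1.15 -0.32  0.52] se [0.16 0.25 0.1 ] T [ 0.09 -0.28  0.01] X [ 560.11 -170.7   200.52] drift [-0.01 -0.05  0.02]
```

{"name": "apply_moves", "arguments": {"motion": [[0, 0.25, 0.16, 0, 0], [0, 0.5, 0.33, 0, 0], [0, 0.5, 0.33, 0, 0]]}}

```text
clock: 21.45
eef_pos: [563.3, -170.1, 195.0]
tool_rot: [-1.571, 0.0, -1.398]
force: [1.7, 0.2, -2.0]
width: 25.4
```

```bash
python3 - <<'E'
from h import *
avg(4)
E
```

```text
t 21.65 F [ 1.07 -0.27 -1.34] se [0.28 0.16 0.24] T [ 0.03 -0.5  -0.01] X [ 563.08 -170.09  195.21] drift [-0.14 -0.    0.16]
```

```bash
python3 - <<'E'
from h import *
avg(10,'top')
E
```

```text
t 22.15 F [ 1.46  0.28 -1.35] se [0.15 0.13 0.18] T [ 0.07 -0.5   0.01] X [ 563.03 -170.1   195.35] drift [-0.03 -0.03  0.1 ]
```

{"name": "apply_moves", "arguments": {"motion": [[0, 0.2, 0.06, 0, 0], [0, 0.2, 0.06, 0, 0]]}}

```text
clock: 22.4
eef_pos: [563.8, -170.1, 193.4]
tool_rot: [-1.57, -0.0, -1.398]
force: [1.3, 0.3, -0.2]
width: 25.6
```

```bash
python3 - <<'E'
from h import *
avg(4)
E
```

```text
t 22.6 F [ 1.43  0.43 -0.04] se [0.23 0.1  0.26] T [ 0.05 -0.55  0.01] X [ 563.72 -170.07  193.38] drift [-0.07 -0.01  0.  ]
```

{"name": "apply_moves", "arguments": {"motion": [[0, 0.17, 0.11, 0, 0], [0, 0.17, 0.11, 0, 0]]}}

```text
clock: 22.85
eef_pos: [564.3, -170.1, 192.0]
tool_rot: [-1.571, -0.0, -1.398]
force: [0.4, 1.1, 4.2]
width: 25.5
```

```bash
python3 - <<'E'
from h import *
avg(4)
E
```

```text
t 23.05 F [-0.56 -0.    4.81] se [0.37 0.09 0.4 ] T [ 0.06 -0.02  0.03] X [ 564.36 -170.12  191.97] drift [-0.04 -0.05 -0.05]
```

{"name": "apply_moves", "arguments": {"motion": [[0, -0.6, -0.35, 0, 0], [0, -1.2, -0.7, 0, 0], [0, -1.73, -1.0, 0, 0], [0, -1.73, -1.0, 0, 0], [0, -1.73, -1.0, 0, 0]]}}

```text
clock: 23.68
eef_pos: [554.7, -171.7, 209.0]
tool_rot: [-1.571, -0.0, -1.398]
force: [-0.1, 0.5, 0.3]
width: 25.4
```

```bash
python3 - <<'E'
from h import *
avg(6)
E
```

```text
t 23.975 F [ 0.95 -0.28  0.4 ] se [0.17 0.09 0.15] T [ 0.02 -0.35 -0.  ] X [ 554.84 -171.57  208.82] drift [ 0.09  0.05 -0.1 ]
```

{"name": "apply_moves", "arguments": {"motion": [[0, -0.7, -0.46, 0, 0], [0, -1.4, -0.88, 0, 0], [0, -2.13, -1.31, 0, 0], [0, -2.13, -1.31, 0, 0], [0, -2.13, -1.31, 0, 0]]}}

```text
clock: 24.6
eef_pos: [541.8, -174.0, 230.4]
tool_rot: [-1.571, -0.0, -1.398]
force: [1.3, -0.3, -0.4]
width: 25.6
```

```bash
python3 - <<'E'
from h import *
avg(6)
E
```

```text
t 24.9 F [ 0.62 -0.13  0.16] se [0.19 0.28 0.14] T [-0.02 -0.28 -0.03] X [ 541.94 -173.84  230.08] drift [ 0.09  0.05 -0.15]
```

{"name": "apply_moves", "arguments": {"motion": [[0, -0.38, -0.34, 0, 0], [0, -0.8, -0.6, 0, 0], [0, -0.8, -0.6, 0, 0], [0, -0.8, -0.6, 0, 0]]}}

```text
clock: 25.4
eef_pos: [536.1, -174.9, 238.5]
tool_rot: [-1.57, -0.0, -1.398]
force: [0.8, 0.1, 0.3]
width: 25.7
```

```bash
cat >> h.py <<'E'
th=np.radians(31.6)
def rep(n,name='side'):
    p,F,T,X=avg(n,name)
    h=.985*X[0]+.172*X[1];z=X[2];Fh=F[0]*.985+F[1]*.172;Fv=F[2]+1.05
    c,s=np.cos(th),np.sin(th)
    print('h,z',h,z,'N',Fh*c+Fv*s,'along',-Fh*s+Fv*c,'axial pos(from floor)',-(h-526.5)*s+(z-192.3)*c,'b',h*c+z*s,'T',T@np.array([-.172,.985,0])-.03)
    return p
E
python3 - <<'E'
from h import *
rep(6)
E
```

```text
t 25.7 F [ 0.71 -0.02  1.18] se [0.22 0.22 0.16] T [ 0.11 -0.41  0.01] X [ 536.1  -174.87  238.24] drift [ 0.05  0.   -0.16]
h,z 497.98452959005556 238.24466659635763 N 1.7615193197316503 along 1.5357391265582065 axial pos(from floor) 54.074014617257895 b 548.9836841074377 T -0.4533870178847752
```

{"name": "apply_moves", "arguments": {"motion": [[0, 0.05, -0.03, 0, 0], [0, 0.6, 0.32, 0, 0], [0, 1.15, 0.66, 0, 0], [0, 1.7, 1.0, 0, 0], [0, 2.25, 1.34, 0, 0], [0, 2.8, 1.68, 0, 0], [0, 3.35, 2.02, 0, 0], [0, 3.9, 2.36, 0, 0], [0, 4.3, 2.6, 0, 0], [0, 4.49, 2.71, 0, 0], [0, 4.49, 2.71, 0, 0]]}}

```text
clock: 27.08
eef_pos: [562.9, -170.1, 193.1]
tool_rot: [-1.571, 0.0, -1.398]
force: [3.2, -0.0, -0.0]
width: 25.8
```

```bash
python3 - <<'E'
from h import *
rep(6)
E
```

```text
t 27.375 F [ 2.79  0.22 -1.14] se [0.12 0.2  0.17] T [ 0.13 -0.98 -0.  ] X [ 562.75 -170.1   193.29] drift [-0.12 -0.06  0.14]
h,z 525.0481130392816 193.29067776532997 N 2.322891096997288 along -1.5347640269476153 axial pos(from floor) 1.6045552402663563 b 548.4792105009767 T -1.013958148463354
```

{"name": "apply_moves", "arguments": {"motion": [[0, -0.5, -0.32, 0, 0], [0, -1.0, -0.63, 0, 0], [0, -1.6, -1.0, 0, 0], [0, -2.2, -1.37, 0, 0]]}}

```text
clock: 27.88
eef_pos: [548.9, -172.7, 215.9]
tool_rot: [-1.571, -0.0, -1.398]
force: [2.3, 0.4, -1.2]
width: 25.4
```

```bash
python3 - <<'E'
from h import *
rep(4)
E
```

```text
t 28.075 F [1.49 0.21 1.42] se [0.47 0.25 0.37] T [ 0.15 -0.61 -0.02] X [ 549.05 -172.79  215.85] drift [ 0.37  0.18 -0.81]
h,z 511.09420675001616 215.84930466386194 N 2.5708210464583896 along 1.3141403138685364 axial pos(from floor) 28.129995595832213 b 548.4146952307696 T -0.654003207772775
```

{"name": "apply_moves", "arguments": {"motion": [[0, -0.5, -0.31, 0, 0], [0, -1.0, -0.62, 0, 0], [0, -1.6, -0.99, 0, 0], [0, -2.2, -1.36, 0, 0], [0, -2.47, -1.53, 0, 0], [0, -2.47, -1.53, 0, 0]]}}

```text
clock: 28.82
eef_pos: [533.9, -175.4, 240.5]
tool_rot: [-1.571, -0.0, -1.398]
force: [1.4, 0.2, 1.7]
width: 25.4
```

```bash
python3 - <<'E'
from h import *
rep(4)
E
```

```text
t 29.025 F [1.27 0.26 1.26] se [0.29 0.16 0.24] T [ 0.1  -0.6   0.01] X [ 534.14 -175.28  240.08] drift [ 0.14  0.07 -0.26]
h,z 495.97986880367426 240.08391050132738 N 2.3128985378975377 along 1.291115763565322 axial pos(from floor) 56.69096218789375 b 548.239998405702 T -0.6350581204580064
```

{"name": "apply_moves", "arguments": {"motion": [[0, 0.5, 0.3, 0, 0], [0, 1.0, 0.6, 0, 0], [0, 1.55, 0.94, 0, 0], [0, 2.1, 1.28, 0, 0], [0, 2.65, 1.62, 0, 0], [0, 3.2, 1.96, 0, 0], [0, 3.75, 2.3, 0, 0], [0, 4.2, 2.57, 0, 0], [0, 4.55, 2.79, 0, 0], [0, 4.77, 2.92, 0, 0], [0, 4.77, 2.92, 0, 0]]}}

```text
clock: 30.4
eef_pos: [563.1, -170.0, 192.1]
tool_rot: [-1.571, 0.0, -1.398]
force: [2.7, -0.1, -0.0]
width: 25.7
```

```bash
python3 - <<'E'
from h import *
rep(4)
E
```

```text
t 30.6 F [ 2.98  0.57 -0.8 ] se [0.17 0.23 0.2 ] T [ 0.11 -1.07 -0.02] X [ 562.98 -170.02  192.18] drift [-0.08  0.    0.12]
h,z 525.2882621166916 192.1808775113642 N 2.7166607835352106 along -1.3722127026717648 axial pos(from floor) 0.533473740550343 b 548.1022322468964 T -1.099991753266501
```

{"name": "apply_moves", "arguments": {"motion": [[0, -0.5, -0.31, 0, 0], [0, -1.05, -0.65, 0, 0], [0, -1.6, -0.985, 0, 0], [0, -2.15, -1.325, 0, 0], [0, -2.7, -1.66, 0, 0], [0, -3.25, -2.0, 0, 0], [0, -3.8, -2.34, 0, 0], [0, -4.3, -2.65, 0, 0], [0, -4.6, -2.83, 0, 0], [0, -4.81, -2.96, 0, 0], [0, -4.81, -2.96, 0, 0]]}}

```text
clock: 31.98
eef_pos: [533.6, -175.3, 240.6]
tool_rot: [-1.571, -0.0, -1.398]
force: [1.1, 0.2, 1.7]
width: 26.0
```

```bash
python3 - <<'E'
from h import *
rep(4)
E
```

```text
t 32.175 F [1.12 1.08 2.07] se [0.2  0.24 0.33] T [ 0.16 -0.67 -0.01] X [ 533.7  -175.32  240.52] drift [ 0.08  0.02 -0.1 ]
h,z 495.5443266467351 240.523564952429 N 2.7368478789978883 along 1.9840449278005752 axial pos(from floor) 57.29364567730482 b 548.0994081555564 T -0.7166443859709556
```

{"name": "apply_moves", "arguments": {"motion": [[0, 0.5, 0.31, 0, 0], [0, 1.05, 0.65, 0, 0], [0, 1.6, 0.985, 0, 0], [0, 2.15, 1.325, 0, 0], [0, 2.7, 1.66, 0, 0]]}}

```text
clock: 32.8
eef_pos: [550.5, -172.3, 213.0]
tool_rot: [-1.571, -0.0, -1.398]
force: [2.1, 0.2, 2.1]
width: 25.4
```

```bash
python3 - <<'E'
from h import *
rep(2)
E
```

```text
t 32.9 F [ 3.18  0.4  -1.04] se [0.28 0.18 0.1 ] T [ 0.06 -1.07 -0.03] X [ 550.44 -172.07  212.51] drift [-0.16 -0.05  0.22]
h,z 512.5871709825991 212.51229176485745 N 2.733194983118575 along -1.664868154104267 axial pos(from floor) 24.50547961417641 b 547.937745352254 T -1.0920588459684233
```

{"name": "apply_moves", "arguments": {"motion": [[0, 0.5, 0.31, 0, 0], [0, 1.05, 0.65, 0, 0], [0, 1.6, 0.98, 0, 0], [0, 1.9, 1.17, 0, 0], [0, 2.1, 1.29, 0, 0], [0, 2.1, 1.29, 0, 0]]}}

```text
clock: 33.65
eef_pos: [563.0, -170.0, 192.2]
tool_rot: [-1.571, 0.0, -1.398]
force: [3.2, 0.2, -0.4]
width: 25.2
```

```bash
python3 - <<'E'
from h import *
rep(4)
E
```

```text
t 33.85 F [ 3.24  0.57 -0.78] se [0.35 0.12 0.19] T [ 0.16 -1.09 -0.  ] X [ 562.9  -170.01  192.26] drift [-0.05  0.07  0.04]
h,z 525.2132947068094 192.26280795145746 N 2.943660748391021 along -1.4930295163553755 axial pos(from floor) 0.6425379692893306 b 548.0813108805955 T -1.1353224922119591
```

{"name": "apply_moves", "arguments": {"motion": [[0, -0.5, -0.31, 0, 0], [0, -1.05, -0.65, 0, 0], [0, -1.6, -0.985, 0, 0], [0, -2.15, -1.325, 0, 0], [0, -2.7, -1.66, 0, 0], [0, -3.25, -2.0, 0, 0], [0, -3.8, -2.34, 0, 0], [0, -4.3, -2.65, 0, 0], [0, -4.6, -2.83, 0, 0], [0, -4.8, -2.95, 0, 0], [0, -4.8, -2.95, 0, 0]]}}

```text
clock: 35.22
eef_pos: [533.6, -175.3, 240.6]
tool_rot: [-1.571, -0.0, -1.398]
force: [2.3, 0.7, 1.6]
width: 26.1
```

{"name": "apply_moves", "arguments": {"motion": [[0, 0.5, 0.31, 0, 0], [0, 1.05, 0.65, 0, 0], [0, 1.6, 0.985, 0, 0], [0, 2.15, 1.325, 0, 0], [0, 2.7, 1.66, 0, 0], [0, 3.25, 2.0, 0, 0], [0, 3.8, 2.34, 0, 0], [0, 4.3, 2.65, 0, 0], [0, 4.6, 2.83, 0, 0], [0, 4.8, 2.95, 0, 0], [0, 4.8, 2.95, 0, 0]]}}

```text
clock: 36.6
eef_pos: [563.0, -170.1, 192.2]
tool_rot: [-1.571, 0.0, -1.398]
force: [2.3, 0.5, -0.4]
width: 25.5
```

```bash
python3 - <<'E'
from h import *
rep(3)
E
```

```text
t 36.75 F [ 3.    0.22 -1.2 ] se [0.17 0.06 0.2 ] T [ 0.14 -1.08 -0.01] X [ 562.91 -170.05  192.26] drift [-0.02  0.03  0.04]
h,z 525.2142705815804 192.26173062240724 N 2.4724721960867684 along -1.6934754346090946 axial pos(from floor) 0.6411090344943136 b 548.0815775541839 T -1.1179267120145866
```

{"name": "apply_moves", "arguments": {"motion": [[0, -0.5, -0.31, 0, 0], [0, -1.05, -0.65, 0, 0], [0, -1.6, -0.985, 0, 0], [0, -2.15, -1.325, 0, 0], [0, -2.7, -1.66, 0, 0], [0, -3.25, -2.0, 0, 0], [0, -3.8, -2.34, 0, 0], [0, -4.3, -2.65, 0, 0], [0, -4.6, -2.83, 0, 0], [0, -4.8, -2.95, 0, 0], [0, -4.8, -2.95, 0, 0]]}}

```text
clock: 38.12
eef_pos: [533.6, -175.3, 240.6]
tool_rot: [-1.571, -0.0, -1.398]
force: [2.2, 0.7, 1.0]
width: 25.4
```

{"name": "apply_moves", "arguments": {"motion": [[0, 0.5, 0.31, 0, 0], [0, 1.05, 0.65, 0, 0], [0, 1.6, 0.985, 0, 0], [0, 2.15, 1.325, 0, 0], [0, 2.7, 1.66, 0, 0], [0, 3.25, 2.0, 0, 0], [0, 3.8, 2.34, 0, 0], [0, 4.3, 2.65, 0, 0], [0, 4.6, 2.83, 0, 0], [0, 4.8, 2.95, 0, 0], [0, 4.8, 2.95, 0, 0]]}}

```text
clock: 39.5
eef_pos: [563.0, -170.1, 192.2]
tool_rot: [-1.571, 0.0, -1.398]
force: [2.5, -0.1, -0.9]
width: 25.6
```

```bash
python3 - <<'E'
from h import *
rep(3)
E
```

```text
t 39.65 F [ 3.18  0.61 -0.63] se [0.15 0.22 0.06] T [ 0.14 -1.08 -0.01] X [ 562.91 -170.02  192.26] drift [-0.04  0.05  0.02]
h,z 525.21889291519 192.25785330595252 N 2.979314013284026 along -1.3379716542776496 axial pos(from floor) 0.6353845819734941 b 548.0834828610426 T -1.1137232203057073
```

{"name": "apply_moves", "arguments": {"motion": [[0, -0.5, 0.8, 0, 0], [0, -1.05, 1.7, 0, 0], [0, -4.5, -0.4, 0, 0], [0, -8, -2.5, 0, 0], [0, -11.5, -4.7, 0, 0], [0, -14.9, -6.8, 0, 0], [-1.5, -14.9, -9.5, 0, 0], [-4.1, -14.9, -11.8, 0, 0], [-9, -14.9, -11.5, 0.04, 0], [-14, -14.9, -10.5, 0.09, 0], [-19, -14.9, -9.6, 0.14, 0], [-24, -14.9, -8.7, 0.19, 0], [-29, -14.9, -7.7, 0.235, 0], [-33.6, -14.9, -6.6, 0.235, 0], [-34.7, -14.9, -2, 0.235, 0], [-34.7, -14.9, 3, 0.235, 0], [-34.7, -14.9, 6.5, 0.235, 0], [-34.7, -14.9, 8.7, 0.235, 0], [-34.7, -14.9, 8.7, 0.235, 0], [-34.7, -14.9, 8.7, 0.235, 0]]}}

```text
clock: 42.15
eef_pos: [587.8, 186.4, 341.2]
tool_rot: [-1.573, -0.001, -1.633]
force: [-0.4, 0.6, -0.8]
width: 25.3
```

```bash
python3 - <<'E'
from h import *
import pickle
st()
P={n:cam(n) for n in('wrist','top','side')}
pickle.dump(P,open('P11.pkl','wb'))
save(P['wrist'],'pics/w11.png',1.5)
st()
for n in P:
  for q in ["brush_tip","beaker_rim","beaker_floor","pot"]:
        print(n,q,[(np.round(d["location"]).tolist(),round(d["confidence"],2)) for d in ctrl.mark_of(P[n],q)])
p=P['top'];im=cv2.convertScaleAbs(p['image'][150:230,200:360,::-1],alpha=2)
cv2.imwrite('pics/t11.png',cv2.resize(im,None,fx=4,fy=4,interpolation=3))
p=P['side'];im=cv2.convertScaleAbs(p['image'][140:290,160:310,::-1],alpha=2)
cv2.imwrite('pics/s11.png',cv2.resize(im,None,fx=4,fy=4,interpolation=3))
E
```

```text
t 42.15 pos [587.78 186.43 341.23] rot [-1.57 -0.   -1.63] F [-0.44  0.59 -0.83] T [0.02 0.05 0.02] w 25.29974955206204
t 42.3 pos [588.   186.57 341.85] rot [-1.57 -0.   -1.63] F [ 0.07  0.01 -1.54] T [0.   0.05 0.03] w 25.310869164492967
wrist brush_tip [([657.0, 182.0, 201.0], 0.83), ([739.0, 219.0, -1.0], 0.65), ([664.0, 276.0, 4.0], 0.55), ([552.0, 476.0, 0.0], 0.52)]
wrist beaker_rim []
wrist beaker_floor [([659.0, -159.0, 58.0], 0.7)]
wrist pot []
top brush_tip [([657.0, 186.0, 204.0], 0.49), ([740.0, 218.0, -4.0], 0.41), ([590.0, -169.0, 169.0], 0.3)]
top beaker_rim [([591.0, -168.0, 169.0], 0.6), ([646.0, 185.0, -1.0], 0.58)]
top beaker_floor [([654.0, -157.0, 61.0], 0.65)]
top pot [([643.0, 182.0, 0.0], 0.73), ([376.0, -4.0, 3.0], 0.16)]
side brush_tip [([661.0, 184.0, 201.0], 0.67), ([661.0, 273.0, -2.0], 0.61), ([741.0, 221.0, -2.0], 0.51)]
side beaker_rim [([594.0, -165.0, 166.0], 0.93)]
side beaker_floor [([655.0, -150.0, 62.0], 0.85)]
side pot [([647.0, 178.0, 1.0], 0.76)]
```

View pics/w11.png

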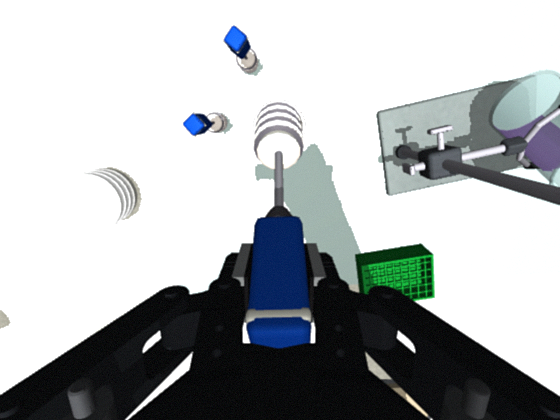

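View pics/s11.png

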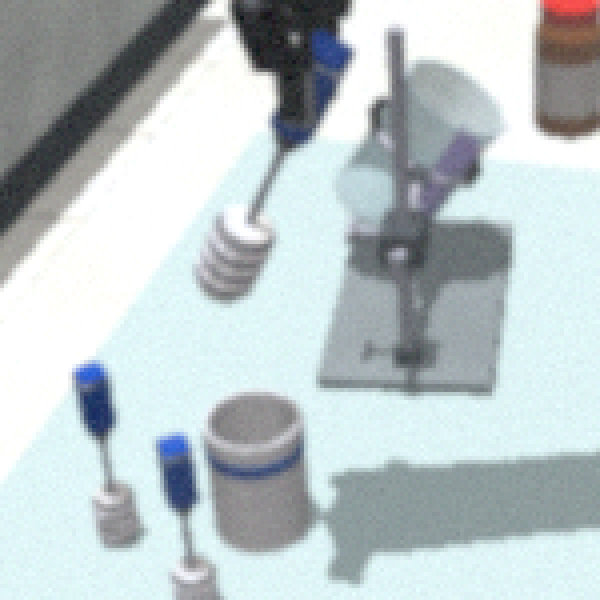

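View pics/t11.png

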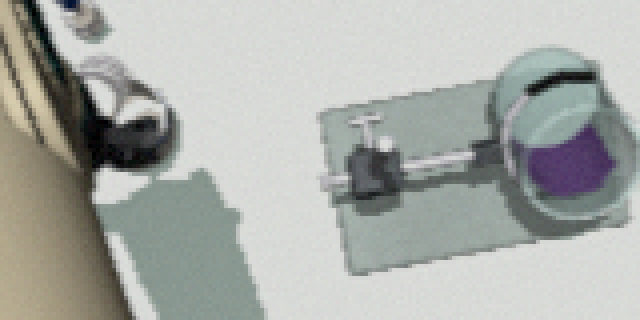

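{"name": "apply_moves", "arguments": {"motion": [[-0.03, 3, 0.05, 0, 0], [-0.03, 6, 0.05, 0, 0], [-0.03, 8.5, 0.05, 0, 0], [-0.03, 10, 0.05, 0, 0], [-0.03, 11, 0.05, 0, 0], [-0.03, 12, 0.05, 0, 0], [-0.03, 13, 0.05, 0, 0], [-0.03, 14, 0.05, 0, 0], [-0.03, 14, 0.05, 0, 0]]}}

```text
clock: 44.02
eef_pos: [589.1, 186.7, 200.5]
tool_rot: [-1.572, -0.001, -1.633]
force: [-0.4, -0.2, -0.8]
width: 25.6
```

```bash
python3 - <<'E'
from h import *
avg(4)
p=cam('wrist');save(p,'pics/w12.png',1.5)
E
```

```text
t 44.225 F [-0.86  0.12 -1.62] se [0.27 0.16 0.17] T [-0.06  0.33 -0.01] X [589.43 186.86 201.65] drift [0.05 0.04 0.54]
```

View pics/w12.png

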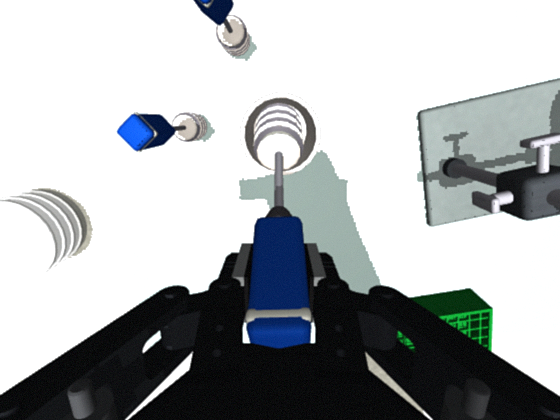

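{"name": "apply_moves", "arguments": {"motion": [[0, 0.2, -0.12, 0, 0], [0, 1.2, -0.12, 0, 0], [0, 2.2, -0.12, 0, 0], [0, 3.1, -0.12, 0, 0], [0, 3.1, -0.12, 0, 0]]}}

```text
clock: 44.9
eef_pos: [588.1, 186.8, 169.3]
tool_rot: [-1.572, -0.0, -1.633]
force: [-0.3, -0.7, -0.6]
width: 25.1
```

```bash
python3 - <<'E'
from h import *
avg(4)
E
```

```text
t 45.1 F [ 0.03 -0.33 -1.  ] se [0.2  0.31 0.25] T [-0.01 -0.01 -0.01] X [588.37 187.02 170.69] drift [0.09 0.14 0.74]
```

{"name": "apply_moves", "arguments": {"motion": [[0, 0.8, 0, 0, 0], [0, 1.5, 0, 0, 0], [0, 1.7, 0, 0, 0], [0, 1.7, 0, 0, 0]]}}

```text
clock: 45.6
eef_pos: [588.2, 186.9, 153.2]
tool_rot: [-1.571, -0.0, -1.633]
force: [0.6, -0.3, -0.6]
width: 25.4
```

```bash
python3 - <<'E'
from h import *
avg(4)
E
```

```text
t 45.8 F [ 0.22 -0.06 -1.12] se [0.11 0.16 0.14] T [-0.01  0.03 -0.  ] X [588.23 186.99 153.57] drift [0.02 0.05 0.21]
```

{"name": "apply_moves", "arguments": {"motion": [[0, 0.15, 0, 0, 0], [0, 0.15, 0, 0, 0], [0, 0.15, 0, 0, 4], [0, 0.15, 0, 0, 8.5], [0, 0.15, 0, 0, 8.5], [0, 0.15, 0, 0, 8.5], [0, -3, 0, 0, 8.5], [0, -7, 0, 0, 8.5], [0, -7, 0, 0, 8.5]]}}

```text
clock: 46.92
eef_pos: [590.4, 187.7, 226.8]
tool_rot: [-1.564, 0.003, -1.633]
force: [0.3, -0.4, -0.2]
width: 85.6
```

```bash
python3 - <<'E'
from h import *
st()
p=cam('wrist');save(p,'pics/w13.png',1.5)
p=cam('side')
im=cv2.convertScaleAbs(p['image'][140:290,160:310,::-1],alpha=2)
cv2.imwrite('pics/s13.png',cv2.resize(im,None,fx=4,fy=4,interpolation=3))
E
```

```text
t 46.925 pos [590.39 187.69 226.85] rot [-1.56  0.   -1.63] F [ 0.29 -0.41 -0.19] T [-0.    0.02  0.03] w 85.55343189047785
```

View pics/w13.png

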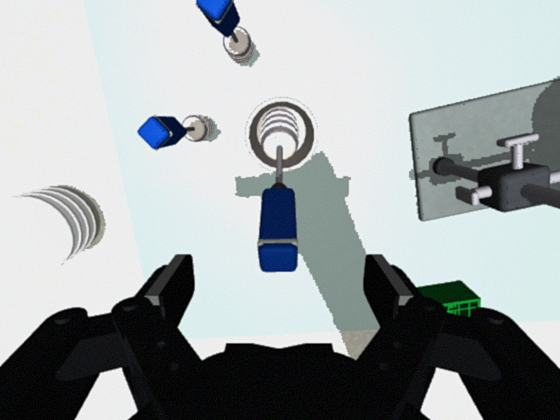

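View pics/s13.png

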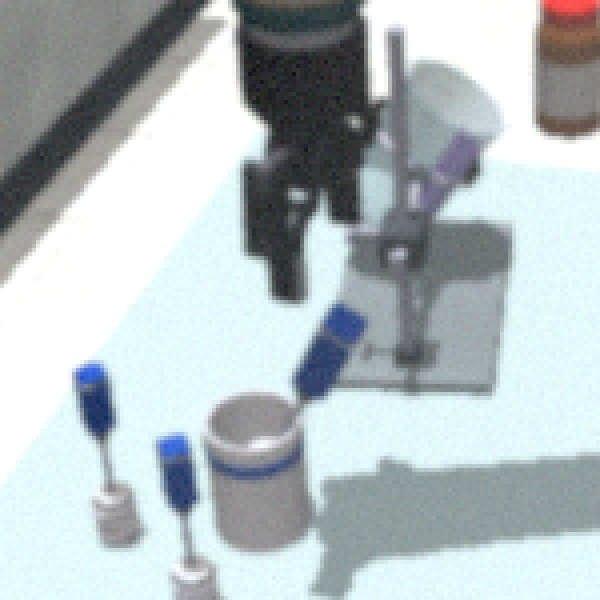

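{"name": "apply_moves", "arguments": {"motion": [[0, -2, -0.3, 0, 8.5], [0, -2.5, -0.3, -1.57, 8.5], [0, -2.5, -0.3, -1.57, 8.5], [0, -2.5, -0.3, -1.57, 8.5], [0, -2.5, -0.3, -1.57, 8.5], [0, -2.5, -0.3, -1.57, 8.5], [0, -2.5, -0.3, -1.57, 8.5], [0, -2.5, -0.3, -1.57, 8.5], [0, -2.5, -0.3, -1.57, 8.5], [0, -2.5, -0.3, -1.57, 8.5], [0, -2.5, -0.3, -1.57, 8.5], [0, -2.5, -0.3, -1.57, 8.5]]}}

```text
clock: 48.52
eef_pos: [584.8, 187.0, 247.6]
tool_rot: [-1.571, 0.001, -0.064]
force: [0.3, 0.3, -0.4]
width: 85.3
```

```bash
python3 - <<'E'
from h import *
st()
p=cam('wrist');save(p,'pics/w14.png',1.5)
st()
E
```

```text
t 48.525 pos [584.76 186.97 247.6 ] rot [-1.57  0.   -0.06] F [ 0.3   0.26 -0.44] T [ 0.    0.01 -0.03] w 85.28788386825688
t 48.575 pos [584.89 187.04 247.85] rot [-1.57  0.   -0.06] F [-0.08 -0.34  0.76] T [ 0.02  0.03 -0.04] w 84.95423353275791
```

View pics/w14.png

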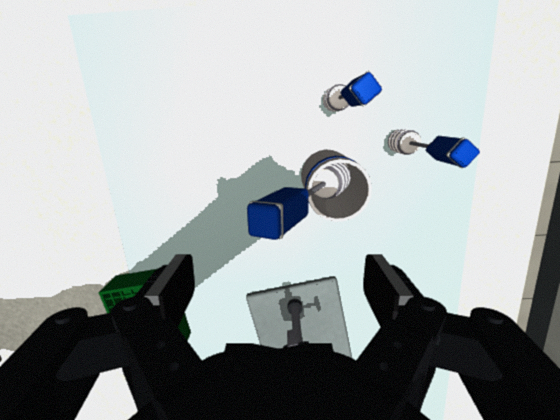

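{"name": "apply_moves", "arguments": {"motion": [[0, 4, 0, 0, 8.5], [0, 8, 0, 0, 8.5], [0, 9.2, 0, 0, 8.5], [0, 9.2, 0, 0, 8.5], [1.2, 9.2, 0, 0, 8.5], [2.0, 9.2, 0, 0, 8.5], [2.6, 9.2, 0, 0, 8.5], [3.2, 9.2, 0, 0, 8.5], [3.8, 9.2, 0, 0, 8.5], [4.4, 9.2, 0, 0, 8.5], [5.0, 9.2, 0, 0, 8.5], [5.6, 9.2, 0, 0, 8.5], [6.2, 9.2, 0, 0, 8.5], [6.8, 9.2, 0, 0, 8.5], [6.8, 9.2, 0, 0, 8.5]]}}

```text
clock: 50.45
eef_pos: [653.6, 182.7, 156.3]
tool_rot: [-1.571, -0.0, -0.063]
force: [-0.9, 0.6, 0.4]
width: 85.0
```

```bash
python3 - <<'E'
from h import *
st()
p=cam('wrist');save(p,'pics/w15.png',1.5)
p=cam('side')
im=cv2.convertScaleAbs(p['image'][140:290,160:310,::-1],alpha=2)
cv2.imwrite('pics/s15.png',cv2.resize(im,None,fx=4,fy=4,interpolation=3))
st()
E
```

```text
t 50.45 pos [653.59 182.73 156.33] rot [-1.57 -0.   -0.06] F [-0.86  0.64  0.39] T [-0.04 -0.02  0.02] w 84.98014854348938
t 50.55 pos [652.93 182.92 156.34] rot [-1.57  0.   -0.06] F [ 0.79 -0.2   0.18] T [-0.01  0.02  0.01] w 84.7315030298057
```

View pics/w15.png

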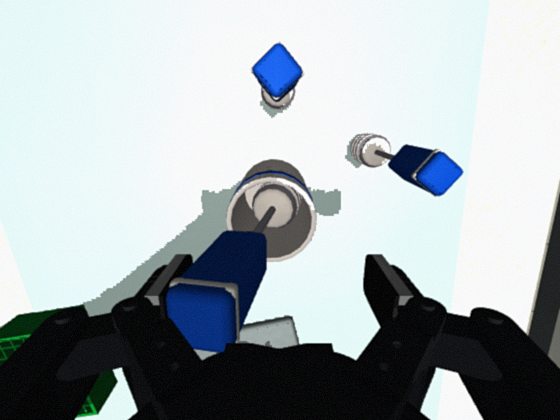

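View pics/s15.png

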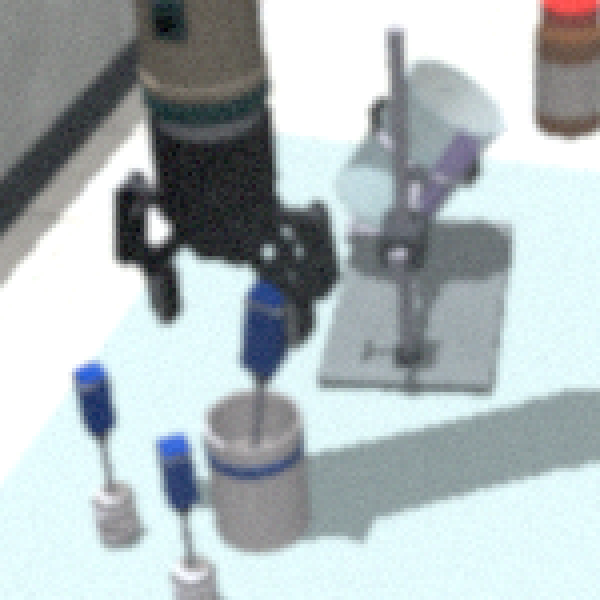

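{"name": "apply_moves", "arguments": {"motion": [[0, 0, 0, 0, 7.9], [-0.1, 0, 0, 0, 7.3], [-0.2, 0, 0, 0, 6.7], [-0.3, 0, 0, 0, 6.1], [-0.4, 0, 0, 0, 5.5], [-0.4, 0, 0, 0, 4.9], [-0.4, 0, 0, 0, 4.3], [-0.4, 0, 0, 0, 3.7], [-0.4, 0, 0, 0, 3.4], [-0.4, 0, 0, 0, 3.4], [-0.4, 0, 0, 0, 3.4]]}}

```text
clock: 51.92
eef_pos: [649.1, 183.2, 156.4]
tool_rot: [-1.571, -0.0, -0.063]
force: [-1.4, 0.8, 0.3]
width: 33.9
```

```bash
python3 - <<'E'
from h import *
st()
p=cam('wrist');save(p,'pics/w16.png',1.5)
p=cam('side')
im=cv2.convertScaleAbs(p['image'][140:290,160:310,::-1],alpha=2)
cv2.imwrite('pics/s16.png',cv2.resize(im,None,fx=4,fy=4,interpolation=3))
st()
E
```

```text
t 51.925 pos [649.06 183.15 156.43] rot [-1.57 -0.   -0.06] F [-1.37  0.81  0.27] T [-0.01  0.01 -0.05] w 33.86141588042222
t 52.025 pos [649.09 183.12 156.43] rot [-1.57 -0.   -0.06] F [ 0.18  0.81 -0.29] T [-0.05 -0.01  0.06] w 34.55743302228005
```

View pics/w16.png

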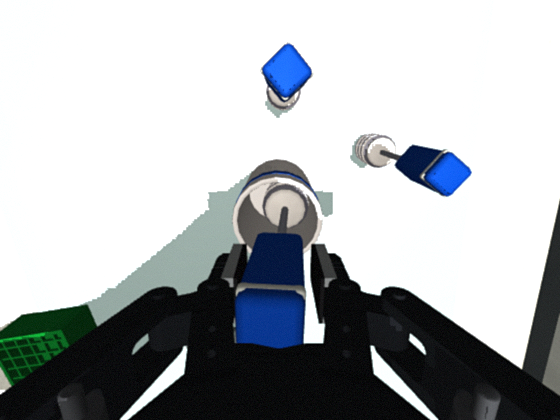

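View pics/s16.png

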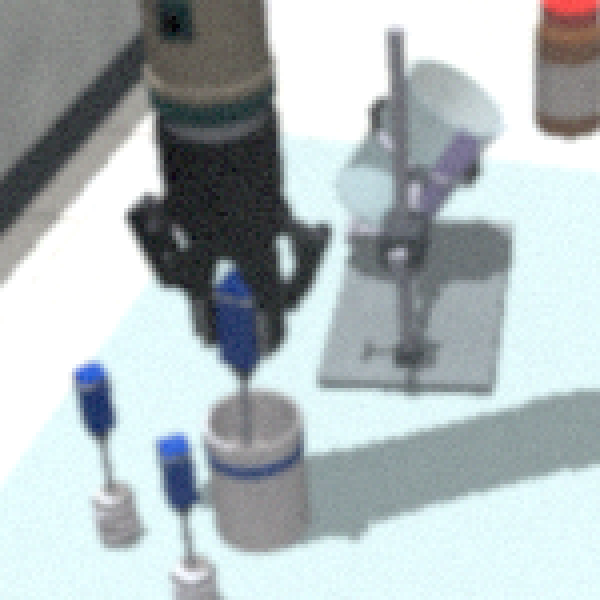

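{"name": "apply_moves", "arguments": {"motion": [[0.2, 0, 0, 0, 3.4], [0.4, 0, 0, 0, 3.4], [0.4, 0, 0, 0, 3.4], [0.4, 0, 0, 0, 5], [0.4, 0, 0, 0, 6.5], [0.4, 0, 0, 0, 8.5], [0.4, 0, 0, 0, 8.5], [0.4, -2, 0, 0, 8.5], [0.4, -5, 0, 0, 8.5], [0.4, -10, 0, 0, 8.5], [0.4, -15, 0, 0, 8.5], [0.4, -20, 0, 0, 8.5], [0.4, -20, 3, 0, 8.5], [0.4, -20, 7, 0, 8.5], [0.4, -20, 7, 0, 8.5]]}}

```text
clock: 53.9
eef_pos: [655.9, 257.8, 357.9]
tool_rot: [-1.567, 0.0, -0.057]
force: [-1.1, -0.5, -0.2]
width: 84.8
```

```bash
python3 - <<'E'
from h import *
st()
P={n:cam(n) for n in('wrist','top','side')}
p=P['wrist'];save(p,'pics/w17.png',1.5)
im=cv2.convertScaleAbs(P['side']['image'][140:290,160:310,::-1],alpha=2)
cv2.imwrite('pics/s17.png',cv2.resize(im,None,fx=4,fy=4,interpolation=3))
for n in P:
  for q in ["brush","pot","beaker_rim","beaker_floor","tube_rack","dishes","reagent"]:
        print(n,q,[(np.round(d["location"]).tolist(),round(d["confidence"],2)) for d in ctrl.mark_of(P[n],q)][:3])
st()
E
```

```text
t 53.9 pos [655.88 257.78 357.87] rot [-1.57  0.   -0.06] F [-1.11 -0.52 -0.15] T [ 0.05  0.01 -0.01] w 84.80459615718232
wrist brush [([746.0, 220.0, 1.0], 0.86), ([656.0, 280.0, -0.0], 0.85), ([654.0, 180.0, 3.0], 0.66)]
wrist pot [([649.0, 180.0, 0.0], 0.66)]
wrist beaker_rim [([618.0, -160.0, 0.0], 0.16)]
wrist beaker_floor []
wrist tube_rack [([379.0, -10.0, -1.0], 0.6)]
wrist dishes [([552.0, 477.0, 1.0], 0.89)]
wrist reagent []
top brush [([660.0, 184.0, 6.0], 0.75), ([744.0, 222.0, 1.0], 0.55)]
top pot [([645.0, 185.0, 2.0], 0.77)]
top beaker_rim [([591.0, -166.0, 170.0], 0.84)]
top beaker_floor [([654.0, -152.0, 63.0], 0.62)]
top tube_rack [([379.0, -11.0, 0.0], 0.9)]
top dishes [([553.0, 480.0, 1.0], 0.93)]
top reagent [([555.0, -438.0, -0.0], 0.66)]
side brush [([743.0, 223.0, 2.0], 0.77), ([658.0, 272.0, 0.0], 0.56)]
side pot [([647.0, 177.0, 2.0], 0.71)]
side beaker_rim [([597.0, -165.0, 164.0], 0.96), ([551.0, -438.0, -2.0], 0.26)]
side beaker_floor [([657.0, -151.0, 60.0], 0.77)]
side tube_rack [([378.0, -2.0, -3.0], 0.66)]
side dishes [([556.0, 478.0, -0.0], 0.93)]
side reagent [([554.0, -441.0, -3.0], 0.59)]
t 55.1 pos [657.44 252.76 356.43] rot [-1.57 -0.   -0.06] F [0.64 0.22 0.05] T [-0.02 -0.04  0.01] w 84.77598908106086
```

View pics/w17.png

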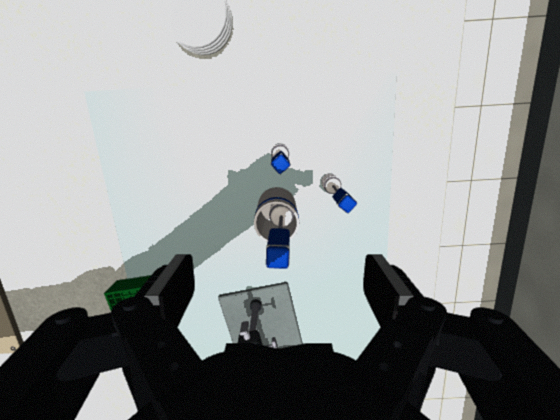

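View pics/s17.png

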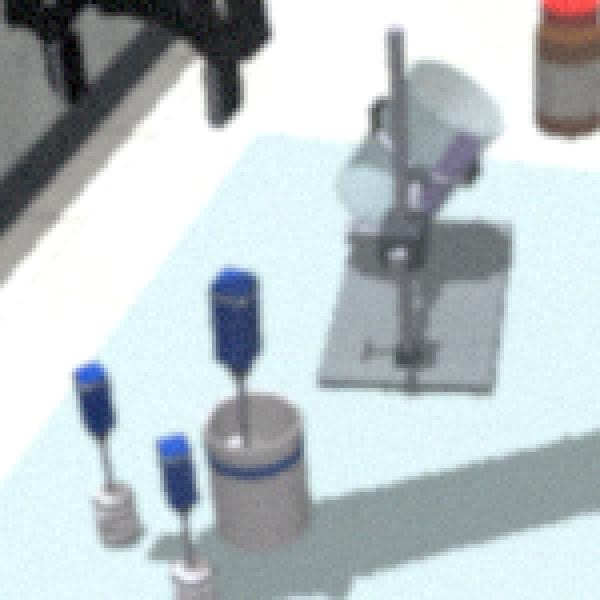

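```bash
python3 - <<'E'
from h import *
st();print(ctrl.finish_job())
E
```

```text
t 55.1 pos [657.44 252.76 356.43] rot [-1.57 -0.   -0.06] F [0.64 0.22 0.05] T [-0.02 -0.04  0.01] w 84.77598908106086
the job is handed in; nothing more can be done
None
```

The brush has scrubbed the film and is standing upright in its pot again. I handed the job in at 55.1 s of the 72 s allowed.

**How it was done:** The tool can only point straight down, so I first pushed the brush over in its pot until it leaned about 25°. I gripped it at that angle, found the glass wall and floor by touch, and scrubbed along the wall, which I measured at about 31.6° from upright.

**Strokes:** I made four full up-and-down strokes, one more than asked. The first pressed a little lighter than the rest, so I did three more at full pressure. Each went from within about 2 mm of the point where the brush touches the floor to about 57 mm up.

**Force on the film:** It averaged 2.3 to 3.0 N at every point I measured. I only measured when the brush was paused, at the ends of the strokes and twice mid-way, so the force while moving is inferred. While finding the wall, the brush also made some lighter passes at 1 to 2 N and one floor touch of about 5 N.

**Return:** I set the brush back in the pot, then nudged it upright with the jaws and backed away.

**Last checks:**
- **Objects:** the pot, beaker, rack, dishes and bottle were where they started, to within camera accuracy.
- **Beaker:** I saw no sign that it had turned in its clamp.
- **Brush:** it stands upright but about 10 mm to one side of where it began in the pot.
- **Film:** it still looked violet in the pictures after the last stroke.

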